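# Bundle the foil packs in the crank press

## Robot

A 6-joint arm with a two-finger parallel gripper is mounted at the origin on the work surface. World frame = base frame: x ahead of the robot, y to its left, z up, the work surface at z = 0. Lengths are in m, angles in degrees, forces in N, time in s.
With the tool pointing down it reaches from about 0.25 to 0.8 m from the base axis. Payload 3.9 kg.
Tool frame: the origin (TCP) lies on the centre line of the jaws, within the pads' length; the fingertips stand 22 mm ahead of it and the grasp point (between the pads) lies 3 mm ahead of it; z points along the fingers, y is the line along which they close (so a half turn about z gives the same grasp; the last joint's range is limited). The gripper opens to 85 mm and grips with 20 to 120 N. Pads are 22 mm wide; open, the fingers measure 114 mm over their backs; the gripper's body (76 mm by 85 mm) begins 54 mm behind the grasp point. The pads swing forward as they close: fully open they stand 13 mm farther back than shut.
Start: joints at [76.261, 14.897, -7.913, 67.191, 0, 90], TCP at [0.125, 0.51, 0.253] pointing down, gripper open.
Joint ranges: [-159.42, 159.42], [-47.68, 98.78], [-73.54, 78.23], [-108.79, 121.32], [-90, 84.71], [-180, 180]. Speed limits (degrees/s): [147.25, 147.25, 180, 180, 180, 180].

## Interface

Orientations are given as [roll, pitch, yaw] about the fixed x, y, z axes, in that order (R = Rz(yaw) Ry(pitch) Rx(roll)).
In Python, from workcell import ctrl gives the robot as it stands. The module is installed in compiled form; this text tells all that it offers.
- The arm moves only by the shell command python3 -m jog 'ROWS' [FORCE]. ROWS is JSON, a list of rows, each a list of 3 entries, a list of its own where there are three numbers: the shift along the tool's x, y, z scaled (see below), then the turn, a rotation vector about the tool's x, y, z scaled (see below), then the finger opening in mm, from 0 to 85.4. In form: [[[tx, ty, tz], [ax, ay, az], claw], ...]. A call has exactly 8 rows; each row is the pose to reach, as a shift and turn from the pose commanded when the call began, along the tool's axes at that moment, turning the shorter way round; what a row does not reach only later rows make up. The controller multiplies each number of a shift by 0.5 m and each number of a turn by 2 pi rad. A row lasts 1/12 s, in which the tool goes at most 41.7 mm and 7.16 degrees, less where a joint would pass 70% of its speed; a pose out of reach is approached as far as the arm can. A call with a number of a shift or a turn outside -1 to 1 is refused whole. A call with a gripper value outside its range is refused whole. The fingers move at their own pace and stop on an object; FORCE is the grip in N (left out, the last holds). Time passes only in rows, so rows that repeat a pose let the fingers close, or fill a call up. It gives the time, the measured TCP pose, the force, the opening and the grip force at its end, in the units of the state.
- ctrl.state(): the state, without advancing time (a new reading comes with each control period).
- ctrl.read_camera(name): name is "side" or "top" or "wrist"; returns a dict with "pixels" (400x640x3 uint8, red, green, blue), "range_z" (400x640 float32, m along the optical axis (not along the pixel's ray), 0 where there is no reading), "fx", "fy", "cx", "cy" (pixels), "origin" and "orientation" of the camera in the world. Camera axes: x right, y down, z forward; pixel columns grow to the right and rows downward; lengths in m; the calibration is good to about 2 mm. The wrist camera is an equidistant fisheye: a pixel r from the principal point sees the ray r / f radians off the axis. A picture is of the moment at which its call begins.
- ctrl.close_job(): hands the job in; it is judged then, once.
The state is a dict: "t": time; "joint_pos": joint angles; "joint_velocities": joint speeds; "effort": joint torques, N m; "position": TCP position; "tool_rot": TCP orientation; "force": force on the tool from outside, world axes, zero at the start; "moment": the same for the moment, N m; "gripper_width": opening from 0.0 (shut) to 1.0 (fully open); "grasp_force": force on a finger pad.
Only numpy, scipy, OpenCV 4.12 (cv2) and the standard library are available. Lean on these libraries where they do the work, as an engineer would, in place of code of your own. Each camera call takes 0.05 s, during which the arm holds its last target. There are 200 camera calls.

## Task

Bundle all the silver foil packs in the blue press: crank its jaw back to make room, lay the packs one after another in the open channel with their label up and their long side across it, and slide them under the hold-down bars into one row. Then crank the jaw onto the row until its sprung orange face plate is pushed about halfway in against it (never all the way), and after that press the green start button, leaving the press clamped. Leave the brown carton and the cardboard tape core alone.

Things in the scene. Friction and masses are not known exactly. Their poses are not given: they have to be found in the camera images.
- press: fixed blue and aluminium press, slightly yawed. Origin: on the bench under mid-channel; y runs along the channel from the end stop to the crank, x across, z up. Channel floor 12 mm above the bench. Blue guide rails either side, inner faces at x = +-34 mm, 12 mm thick, tops 34 mm above the bench, from y = -180 to +90 mm. Gearbox at y = 120 to 190 mm, 92 mm high
- press_stop (a point): on the channel floor, mid-width, at the end stop's face (y = -170 mm in the press); axes as the press. The stop's top is 61 mm above the bench. A row of four packs reaches 152 mm from here
- press_mouth (a point): on the channel floor, mid-width, where the hold-down bars end, 130 mm from the stop; axes as the press. From the stop to here two steel bars lie over the channel, 28 mm apart, underside 54, top 60 mm above the bench, on posts on the rails. From here to the jaw the channel is open above: the loading bay. The last packs may be driven in by the jaw
- jaw (a joint): travel of the jaw (dark steel block 60 mm wide, 34 high, 20 thick) from fully back, m, 0 to 0.196, growing towards the end stop. The free orange face is 247 mm minus this travel from the stop (fully back the bay is 117 mm long). Starts 40 to 85 mm forward. Follows the crank, 8 mm per rad (50 mm a turn), and holds where it is left
- pad (a joint): how far the sprung orange face plate (58 wide, 32 high, 8 mm thick, standing 18 mm off the jaw block on two brass pins) is pushed back into the jaw, in m: 0 free, 0.018 bottomed; spring 900 N/m. Halfway is 0.009; driving the row along the bed alone pushes it in up to about 4 mm
- pad_face (a point): middle of the orange plate's front face (the side that meets the packs)
- crank (a joint): angle of the crank, rad, 0 (jaw fully back) to 24.5; grows clockwise seen from above, which drives the jaw towards the stop; counter-clockwise draws it back. Turns with some 3 to 6 N at the knob and stays where it is left
- crank_axis (a point): point on the crank's vertical axis, 135 mm above the bench, on top of the gearbox
- crank_grip (a point): on the upright black crank knob (16 mm diameter, 50 mm high, from 106 to 156 mm above the bench; it turns freely on its pin, so a gripper need not turn with it), on its axis, 136 mm above the bench, 45 mm from the crank axis
- start (a joint): travel of the green start button, m, 0 to 0.006 (fully down, about 5 N; springs back); pressed counts beyond 0.004
- start_top (a point): top centre of the green start button (32 mm across, in a low round grey housing), pressed straight down
- pack1: foil-wrapped pack, silver with an orange label on top; a hard box 60 (its x) x 38 (its y) x 34 mm (its z), about 0.09 kg; origin: centre of its underside; it lies label up on the blue mat. 2 to 4 of the packs are there (absent: None)
- pack2: foil-wrapped pack, silver with an orange label on top; a hard box 60 (its x) x 38 (its y) x 34 mm (its z), about 0.09 kg; origin: centre of its underside; it lies label up on the blue mat. 2 to 4 of the packs are there (absent: None)
- pack3: foil-wrapped pack, silver with an orange label on top; a hard box 60 (its x) x 38 (its y) x 34 mm (its z), about 0.09 kg; origin: centre of its underside; it lies label up on the blue mat. 2 to 4 of the packs are there (absent: None)
- pack4: foil-wrapped pack, silver with an orange label on top; a hard box 60 (its x) x 38 (its y) x 34 mm (its z), about 0.09 kg; origin: centre of its underside; it lies label up on the blue mat. 2 to 4 of the packs are there (absent: None)
- carton: brown cardboard carton of the packs' size (60 x 38 x 34 mm), standing among them; not to be bundled; origin: centre of its underside
- tape: cardboard tape core, an upright ring 80 mm across, 48 high, left of the mat; leave alone; origin: centre of its underside
Mind the look-alikes: they are no part of the job. Leave any purple or yellow look-alike of the pack2 alone.

How it is judged (in metres and radians):
On the way, in this order (a step that is already met when the one before it is completed fails the run):
1. all packs stand in the row and the sprung plate is pressed in 6 to 15.5 mm against it (x of pack1 in the frame of press_stop between -0.009 and 0.009 m and y of pack1 in the frame of press_stop between 0.01 and 0.15 m and z of each of pack1, pack2, pack3, pack4 in the frame of press_stop below 0.006 m and angle between each of pack1, pack2, pack3, pack4's own z axis and vertical below 0.15 rad and angle between the x axis of each of pack1, pack2, pack3, pack4 and the x axis of press, either way round below 0.15 rad and x of pack2 in the frame of press_stop between -0.009 and 0.009 m and y of pack2 in the frame of press_stop between 0.01 and 0.15 m and x of pack3 in the frame of press_stop between -0.009 and 0.009 m and y of pack3 in the frame of press_stop between 0.01 and 0.15 m and x of pack4 in the frame of press_stop between -0.009 and 0.009 m and y of pack4 in the frame of press_stop between 0.01 and 0.15 m and value of joint pad between 0.006 and 0.0155 m), for 0.2 s.
2. then the start button is pressed (more than 4 mm down) with the row still squeezed (value of joint start above 0.004 m and value of joint pad between 0.006 and 0.0155 m), for 0.02 s.
At the end, for the whole second after the job is handed in: Every pack lies label up on the channel floor (mid-width within 9 mm, squared within 0.15 rad), all within 150 mm of the end stop; plate pushed in 6 to 15.5 mm; button pressed after that and let go; all at rest, carton and tape core within 50 mm of their places (all of step 1 and linear speed of each of pack1, pack2, pack3, pack4 below 0.02 m/s and value of joint start below 0.002 m); the robot touches nothing.
It fails at once if the sprung plate is driven fully in (beyond 17 mm) (value of joint pad above 0.017 m).
It fails at once if the brown carton or the tape core is moved more than 50 mm (distance of any of carton, tape from where it was at the start of the episode above 0.05 m).
Of pack1, pack2, pack3, pack4 only 2 to 4 are there at a start; the rules pass over those that are not, and their reading is None.
At some moment in a run one of pack1, pack2, pack3, pack4 may be knocked a few centimetres aside while the robot is not near it.
It also fails if it takes over 210 s, if anything falls off the work surface, if the arm or the gripper's body presses on something with over 40 N, if the wrist force passes 120 N, or if a joint passes its speed limit or range.

## Working session

There is one attempt and no reset: what is moved stays moved. The work goes in short steps, Python scripts to look and compute and a shell command to move; the robot and the scene stay as the last step left them, time stands still between calls to the robot, and variables do not carry over. Pictures are saved under pics/ and viewed, at most 14 in all, crops included, and the job is handed in when it is done.

```bash
mkdir -p pics; cat > h.py <<'E'
import numpy as np, cv2
from scipy.spatial.transform import Rotation as R
from workcell import ctrl
def cam(n):
    c=ctrl.read_camera(n); c['n']=n; o=np.array(c['orientation'],float)
    c['R']=R.from_euler('xyz',o,degrees=True).as_matrix() if o.shape==(3,) else (o if o.shape==(3,3) else R.from_quat(o).as_matrix())
    c['o']=np.array(c['origin']); return c
def ray(c,u,v):
    x=(np.asarray(u,float)-c['cx'])/c['fx']; y=(np.asarray(v,float)-c['cy'])/c['fy']
    if c['n']=='wrist':
        r=np.hypot(x,y)+1e-9; d=np.stack([x/r*np.sin(r),y/r*np.sin(r),np.cos(r)],-1)
    else: d=np.stack([x,y,np.ones_like(x)],-1)
    return d@c['R'].T
def plane(c,u,v,z):
    d=ray(c,u,v); return c['o']+d*((z-c['o'][2])/d[...,2])[...,None]
def pts(c):  # world point per pixel from range
    v,u=np.mgrid[0:400,0:640]; d=ray(c,u,v); ax=d@c['R'][:,2]
    return c['o']+d*(c['range_z']/ax)[...,None]
def save(c,f): cv2.imwrite('pics/'+f,cv2.cvtColor(c['pixels'],cv2.COLOR_RGB2BGR))
E
python3 - <<'E'
from h import *
print(ctrl.state())
for n in ('top','side','wrist'):
    c=cam(n); save(c,n+'0.png'); print(n,c['o'],c['orientation'],c['fx'],c['fy'],c['cx'],c['cy'])
E
```

```text
{'t': 0.0, 'joint_pos': array([ 7.62603036e+01,  1.49351321e+01, -7.98590729e+00,  6.71916381e+01,
       -1.97684882e-03,  9.00000672e+01]), 'joint_velocities': array([ 0.02595396,  0.00323764, -0.01741671,  0.04872786, -0.06113857,
       -0.00452172]), 'effort': array([ 1.27652882e-03, -4.05671418e+01,  2.53926766e+01,  1.87584985e-02,
       -1.88107288e-05, -2.20939278e-06]), 'position': array([0.12454899, 0.50934312, 0.2524694 ]), 'tool_rot': array([-1.79887323e+02,  1.97697709e-03,  1.66260240e+02]), 'force': array([ 0.6537701 , -0.03378172,  0.81444065]), 'moment': array([ 0.02509557, -0.00278017,  0.02213383]), 'grasp_force': 0.0, 'gripper_width': 0.9972852032516497}
top [0.35633235 0.03899995 0.87138327] [-1.66098540e+02 -9.48957900e-02 -8.72987423e+01] 366.6006234670823 366.6006234670823 322.04330851482774 198.50782944663302
side [0.35767906 0.78918885 0.95754278] [-138.3280798     0.85180837 -169.20700633] 418.56673613280475 418.56673613280475 314.2063950523493 202.3767792300888
wrist [0.04854332 0.52889647 0.37317275] [162.22306359   0.16618766  76.25684064] 309.70691628693146 309.70691628693146 316.2476306848353 203.99108833905723
```

View pics/top0.png

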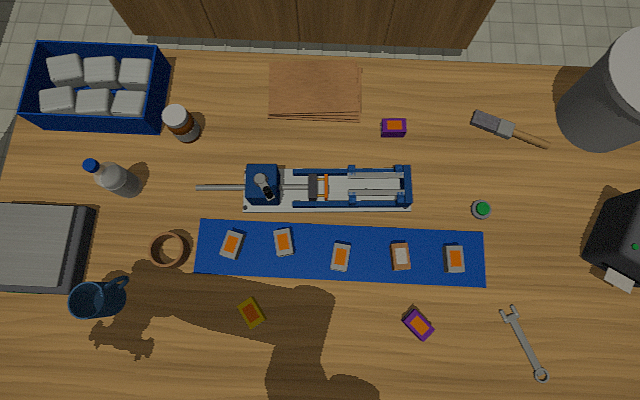

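View pics/side0.png

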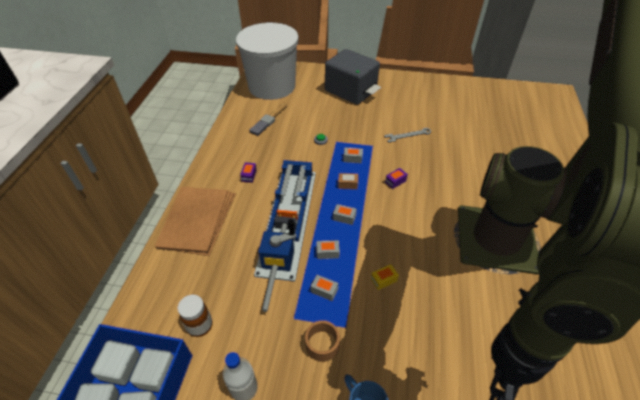

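Top view shows the candidates: silver/orange items at (231,244), (283,241), (341,257), (455,258). The look-alikes are the brown carton with a white label at (401,256), purple at (393,127) and (419,324), and yellow at (250,312). The press runs from the crank at (264,187) to the end stop at (410,185), and the button is at (481,210). I take the four silver ones; next comes a close crop and the measurements.

```bash
cat >> h.py <<'E'
def boxes(c,zlo=.025,zhi=.045,reg=None,amin=15e-5*1):
    P=pts(c); m=(P[...,2]>zlo)&(P[...,2]<zhi)&(c['range_z']>0)
    if reg: m&=(P[...,0]>reg[0])&(P[...,0]<reg[1])&(P[...,1]>reg[2])&(P[...,1]<reg[3])
    n,l,s,ce=cv2.connectedComponentsWithStats(m.astype(np.uint8))
    out=[]
    for i in range(1,n):
        if s[i,4]<60: continue
        q=P[l==i]; col=c['pixels'][l==i].mean(0)
        (x,y),(w,h),a=cv2.minAreaRect((q[:,:2]*1000).astype(np.float32))
        if w<h: w,h,a=h,w,a+90
        out.append((round(x/1000,4),round(y/1000,4),round(float(np.median(q[:,2])),4),round(w),round(h),round((a+90)%180-90,1),ce[i].round(),col.round()))
    return out
def labels(c):
    hsv=cv2.cvtColor(c['pixels'],cv2.COLOR_RGB2HSV)
    m=cv2.inRange(hsv,(5,150,150),(20,255,255)); P=pts(c)
    n,l,s,ce=cv2.connectedComponentsWithStats(m); out=[]
    for i in range(1,n):
        if s[i,4]<25: continue
        out.append((ce[i].round(1),s[i,4],np.median(P[l==i],0).round(4)))
    return out
E
python3 - <<'E'
from h import *
t=cam('top'); s=cam('side')
for b in boxes(t,reg=(.1,.4,-.4,.45)): print(*b)
for c in (t,s):
    print(c['n']); 
    for b in labels(c): print(*b)
# press masks
P=pts(t)
hsv=cv2.cvtColor(t['pixels'],cv2.COLOR_RGB2HSV)
g=cv2.inRange(hsv,(40,90,60),(85,255,255))>0; n,l,st,ce=cv2.connectedComponentsWithStats(g.astype(np.uint8))
for i in range(1,n):
    if st[i,4]>20: print('green',ce[i],st[i,4],np.median(P[l==i],0))
hs=cv2.cvtColor(s['pixels'],cv2.COLOR_RGB2HSV);Ps=pts(s)
g=cv2.inRange(hs,(40,90,60),(85,255,255))>0; n,l,st,ce=cv2.connectedComponentsWithStats(g.astype(np.uint8))
for i in range(1,n):
    if st[i,4]>20: print('green side',ce[i],st[i,4],np.median(Ps[l==i],0))
b=t['pixels'][150:300,180:500]; b=cv2.resize(b,None,fx=2.5,fy=2.5,interpolation=cv2.INTER_CUBIC)
cv2.imwrite('pics/crop1.png',b[...,::-1])
b=s['pixels'][120:320,230:390]; b=cv2.resize(b,None,fx=3,fy=3,interpolation=cv2.INTER_CUBIC)
cv2.imwrite('pics/crop2.png',b[...,::-1])
E
```

```text
0.3001 0.1904 0.0348 60 39 36.2 [251. 312.] [95. 66.  6.]
0.2914 -0.1761 0.035 60 37 47.4 [419. 325.] [111.  56.  70.]
top
[394.1 124.5] 108 [ 0.7595 -0.1218  0.0354]
[325.5 185.6] 51 [0.5909 0.0407 0.0462]
[282.5 241.3] 151 [0.4585 0.1327 0.0353]
[230.5 243.6] 149 [0.4471 0.2507 0.0352]
[340.1 256.2] 156 [4.311e-01 2.000e-04 3.510e-02]
[455.3 258.1] 148 [ 0.4389 -0.2596  0.0352]
[419.1 325. ] 175 [ 0.2913 -0.1756  0.0354]
side
[352.7 151.1] 45 [ 0.4422 -0.2602  0.035 ]
[247.6 168.2] 40 [ 0.7629 -0.1205  0.035 ]
[396.4 174.1] 45 [ 0.2944 -0.1765  0.0348]
[344.5 210.2] 66 [ 4.327e-01 -4.000e-04  3.480e-02]
[286.  211.3] 29 [0.5959 0.0422 0.0458]
[327.3 245.6] 81 [0.4609 0.1325 0.0348]
[324.2 284.1] 106 [0.4485 0.2507 0.035 ]
green [482.87878788 208.03787879] 132 [ 0.56110374 -0.33453711  0.02267633]
green [635.125   246.40625] 32 [ 0.47023888 -0.58698842  0.1338748 ]
green side [320.42857143 136.83673469] 49 [ 0.56344808 -0.32852307  0.02128871]
```

View pics/crop1.png

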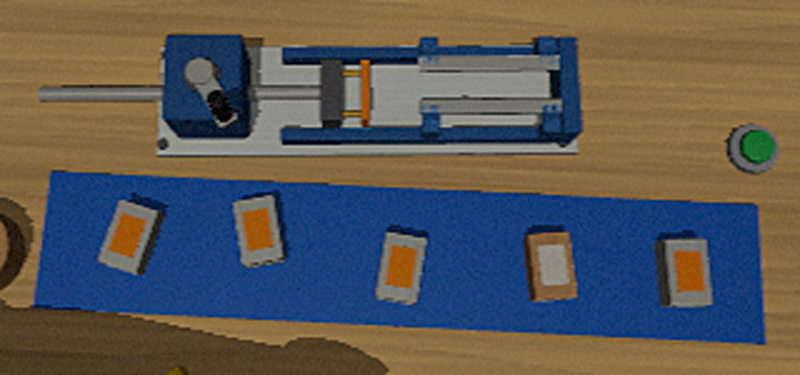

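View pics/crop2.png

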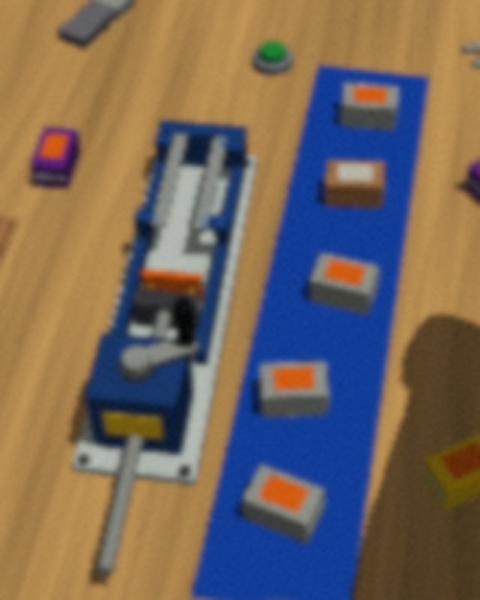

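All four silver packs are confirmed, and the carton is the white-labelled brown one. In crop 1 the knob is black at (215,105), the orange plate at (365,92), and the bars span x≈420–560.

```bash
cat > m.py <<'E'
from h import *
def rect(q):
    (x,y),(w,h),a=cv2.minAreaRect((q[:,:2]*1000).astype(np.float32)); 
    if w<h: w,h,a=h,w,a+90
    return round(x,1),round(y,1),round(w,1),round(h,1),round((a)%180,1),len(q)
def press(c):
    P=pts(c); px=c['pixels'].astype(int); hsv=cv2.cvtColor(c['pixels'],cv2.COLOR_RGB2HSV)
    reg=(P[...,0]>.48)&(P[...,0]<.72)&(P[...,1]>-.25)&(P[...,1]<.3)&(c['range_z']>0)
    blue=(cv2.inRange(hsv,(95,100,20),(125,255,255))>0)&reg
    z=P[...,2]
    for nm,m in (('rails',blue&(z>.03)&(z<.038)),('stop',blue&(z>.057)&(z<.066)),('gear',blue&(z>.087)&(z<.097)),('plate',(cv2.inRange(hsv,(5,150,120),(20,255,255))>0)&reg),
      ('knob',reg&(z>.15)&(z<.162)),('arm',reg&(z>.098)&(z<.15))):
        if m.sum()>3: print(c['n'],nm,rect(P[m]),np.median(P[m],0).round(4))
E
python3 - <<'E'
from m import *
for n in ('top','side'):
    c=cam(n); press(c)
    for b in boxes(c,reg=(.38,.51,-.4,.45)): print(*b)
E
```

```text
top rails (593.2, 31.6, 366.9, 92.9, 93.1, 916) [0.5603 0.0173 0.0345]
top stop (592.9, 29.9, 373.4, 91.4, 92.9, 556) [ 0.5875 -0.1371  0.0611]
top gear (584.0, 184.2, 78.6, 69.8, 3.2, 772) [0.5885 0.1893 0.0925]
top plate (609.9, 24.9, 547.6, 200.3, 90.0, 409) [0.5311 0.0389 0.0013]
top knob (547.0, 159.3, 14.5, 14.1, 139.3, 52) [0.5467 0.1591 0.1564]
top arm (566.5, 175.4, 66.1, 29.9, 25.4, 208) [0.574  0.1767 0.1061]
0.4583 0.1317 0.0347 60 38 13.5 [283. 242.] [132. 104.  72.]
0.4472 0.2494 0.0347 60 38 -14.3 [232. 244.] [129. 101.  70.]
0.4313 0.4095 0.0354 65 31 -12.0 [157. 247.] [47. 32. 18.]
0.4207 0.3664 0.0355 76 29 -15.3 [181. 254.] [46. 32. 18.]
0.4306 -0.0007 0.035 60 38 -7.2 [340. 257.] [135. 107.  75.]
0.439 -0.1374 0.0348 60 38 6.1 [401. 256.] [131. 109.  85.]
0.4395 -0.2607 0.0349 59 39 3.7 [455. 258.] [127.  99.  70.]
side rails (573.1, 37.0, 367.9, 141.6, 97.2, 410) [0.5646 0.0276 0.0341]
side stop (591.8, 34.2, 376.0, 89.0, 93.9, 202) [ 0.589  -0.1288  0.0608]
side gear (584.7, 186.7, 77.8, 70.3, 1.5, 476) [0.5893 0.2001 0.092 ]
side plate (599.3, 42.7, 64.1, 19.0, 166.9, 51) [0.5934 0.0428 0.0445]
side knob (548.3, 162.8, 13.5, 12.9, 64.1, 29) [0.548  0.1641 0.1562]
side arm (570.5, 175.1, 67.5, 27.7, 43.1, 227) [0.5632 0.1722 0.1053]
0.4408 -0.2593 0.0335 59 48 6.2 [353. 153.] [143. 109.  92.]
0.441 -0.1364 0.0338 57 43 6.7 [348. 178.] [145. 121. 100.]
0.4315 0.0021 0.0334 60 42 -8.0 [345. 212.] [145. 109.  88.]
0.4593 0.1335 0.0341 60 40 12.5 [328. 247.] [150. 113.  90.]
0.4483 0.2512 0.0343 61 40 -14.2 [324. 285.] [152. 113.  89.]
0.4339 0.3735 0.0348 65 29 16.0 [322. 329.] [83. 57. 34.]
0.4227 0.4181 0.0353 75 28 13.0 [322. 353.] [85. 59. 35.]
```

```bash
cat >> h.py <<'E'
def to(x,y,z,yaw=None):
    s=ctrl.state(); r=R.from_euler('xyz',s['tool_rot'],degrees=True)
    d=r.inv().apply(np.array([x,y,z])-s['position'])/.5
    t=R.from_euler('xyz',[180,0,s['tool_rot'][2] if yaw is None else yaw],degrees=True)
    w=(r.inv()*t).as_rotvec()/(2*np.pi)
    print('shift',d.round(4),'turn',w.round(4))
def st():
    s=ctrl.state(); print('t',round(s['t'],2),'p',s['position'].round(4),'rot',s['tool_rot'].round(1),'F',s['force'].round(1),'w',round(s['gripper_width']*85.4,1),'g',round(s['grasp_force'],1))
E
python3 - <<'E'
from h import *
to(.5478,.161,.24,-177)
E
```

```text
shift [-0.9878 -0.4767  0.0264] turn [-0.0001 -0.     -0.0465]
```

```bash
python3 -m jog '[[[-0.08,-0.04,0.002],[0,0,-0.006],40],[[-0.15,-0.07,0.003],[0,0,-0.012],40],[[-0.22,-0.11,0.005],[0,0,-0.02],40],[[-0.29,-0.14,0.01],[0,0,-0.03],40],[[-0.36,-0.18,0.01],[0,0,-0.0465],40],[[-0.43,-0.21,0.01],[0,0,-0.0465],40],[[-0.5,-0.24,0.01],[0,0,-0.0465],40],[[-0.5,-0.24,0.01],[0,0,-0.0465],40]]' 30
python3 - <<'E'
from h import *
to(.5478,.161,.24,-177)
E
```

```text
t: 1.02
position: [0.3436, 0.3305, 0.2485]
tool_rot: [-179.9, 0.2, -177.4]
force: [-1.3, 0.4, -0.3]
gripper_width: 0.468
grasp_force: 0.0
shift [-0.3928 -0.3569  0.0187] turn [-0.0003  0.0005 -0.0012]
```

```bash
python3 -m jog '[[[-0.07,-0.06,0.003],[0,0,-0.001],40],[[-0.13,-0.12,0.006],[0,0,-0.001],40],[[-0.19,-0.18,0.01],[0,0,-0.001],40],[[-0.25,-0.24,0.01],[0,0,-0.001],40],[[-0.32,-0.3,0.015],[0,0,-0.001],40],[[-0.393,-0.357,0.019],[0,0,-0.001],40],[[-0.393,-0.357,0.019],[0,0,-0.001],40],[[-0.393,-0.357,0.019],[0,0,-0.001],40]]'
python3 - <<'E'
from m import *
c=cam('wrist'); save(c,'w1.png'); press(c)
to(.5478,.161,.141,-177)
E
```

```text
t: 1.68
position: [0.5475, 0.1641, 0.2381]
tool_rot: [-180.0, 0.1, -176.9]
force: [-0.2, 0.3, -0.4]
gripper_width: 0.467
grasp_force: 0.0
wrist rails (571.1, 66.8, 424.2, 143.6, 105.8, 2842) [0.5583 0.0367 0.0341]
wrist stop (593.8, 31.0, 373.2, 91.9, 92.9, 1517) [ 0.5854 -0.1263  0.0607]
wrist gear (584.8, 185.8, 77.7, 68.6, 3.5, 3171) [0.5842 0.1916 0.0919]
wrist plate (597.6, 46.6, 65.1, 26.2, 174.6, 335) [0.5901 0.0416 0.0455]
wrist knob (548.0, 161.2, 15.7, 15.1, 56.3, 395) [0.547  0.1612 0.1558]
wrist arm (568.6, 173.7, 66.2, 23.9, 36.0, 1406) [0.5698 0.176  0.1056]
shift [-0.0044 -0.0089  0.1944] turn [ 0.     -0.0001  0.0006]
```

View pics/w1.png

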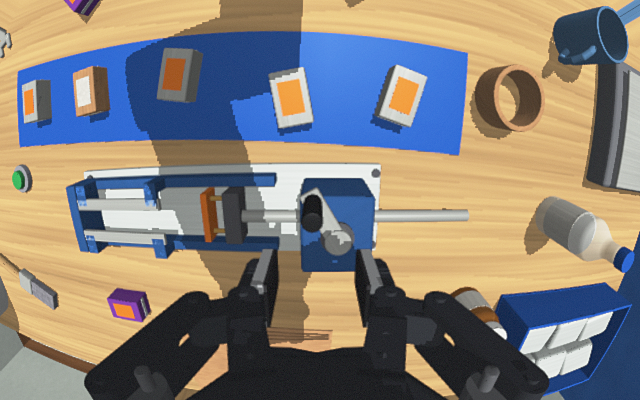

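The wrist view shows the knob at (312,212), the hub at (337,240), the orange plate at (207,215) and the bars on the left. The knob measures (0.548, 0.161). Next I descend and grip it.

```bash
python3 -m jog '[[[-0.004,-0.008,0.05],[0,0,0],40],[[-0.004,-0.008,0.1],[0,0,0],40],[[-0.004,-0.008,0.15],[0,0,0],40],[[-0.004,-0.008,0.194],[0,0,0],40],[[-0.004,-0.008,0.194],[0,0,0],30],[[-0.004,-0.008,0.194],[0,0,0],10],[[-0.004,-0.008,0.194],[0,0,0],0],[[-0.004,-0.008,0.194],[0,0,0],0]]' 30
python3 -m jog '[[[0,0,0],[0,0,0],0],[[0,0,0],[0,0,0],0],[[0,0,0],[0,0,0],0],[[0,0,0],[0,0,0],0],[[0,0,0],[0,0,0],0],[[0,0,0],[0,0,0],0],[[0,0,0],[0,0,0],0],[[0,0,0],[0,0,0],0]]' 30
python3 - <<'E'
from h import *
st()
E
```

```text
t: 2.4
position: [0.5451, 0.1625, 0.1418]
tool_rot: [-180.0, -0.2, -176.6]
force: [-2.8, -0.2, -7.1]
gripper_width: 0.177
grasp_force: 29.9
t: 3.07
position: [0.5454, 0.1621, 0.1418]
tool_rot: [180.0, -0.2, -176.6]
force: [-6.6, 0.4, -4.9]
gripper_width: 0.175
grasp_force: 30.2
t 3.07 p [0.5454 0.1621 0.1418] rot [ 180.    -0.2 -176.6] F [-6.6  0.4 -4.9] w 14.9 g 30.2
```

```bash
cat > arc.py <<'E'
import numpy as np,sys
p0,step,n=map(float,sys.argv[1:4])
a=np.radians(p0); 
for k in range(1,int(n)+1):
    b=a+np.radians(step*k); print(np.round(45/500*np.array([np.cos(b)-np.cos(a),np.sin(b)-np.sin(a)]),4).tolist(),end=' ')
E
python3 arc.py -30.7 -12 8
```

```text
[-0.0112, -0.0151] [-0.0254, -0.0275] [-0.0418, -0.0367] [-0.0598, -0.0423] [-0.0785, -0.044] [-0.0972, -0.0418] [-0.115, -0.0358] [-0.1312, -0.0262]
```

```bash
python3 -m jog '[[[-0.005,-0.008,0],[0,0,0],0],[[-0.0112,-0.0151,0],[0,0,0],0],[[-0.018,-0.0215,0],[0,0,0],0],[[-0.0254,-0.0275,0],[0,0,0],0],[[-0.0418,-0.0367,0],[0,0,0],0],[[-0.0598,-0.0423,0],[0,0,0],0],[[-0.0598,-0.0423,0],[0,0,0],0],[[-0.0598,-0.0423,0],[0,0,0],0]]'
python3 -m jog '[[[-0.0187,-0.0017,0],[0,0,0],0],[[-0.0374,0.0005,0],[0,0,0],0],[[-0.0552,0.0065,0],[0,0,0],0],[[-0.0714,0.0161,0],[0,0,0],0],[[-0.0714,0.0161,0],[0,0,0],0],[[-0.0714,0.0161,0],[0,0,0],0],[[-0.0714,0.0161,0],[0,0,0],0],[[-0.0714,0.0161,0],[0,0,0],0]]'
python3 - <<'E'
from m import *
st(); c=cam('top'); press(c)
E
```

```text
t: 3.73
position: [0.5791, 0.1409, 0.1419]
tool_rot: [-179.8, 0.1, -176.7]
force: [0.9, -5.8, -7.3]
gripper_width: 0.178
grasp_force: 30.0
t: 4.4
position: [0.6145, 0.153, 0.142]
tool_rot: [-180.0, 0.2, -176.6]
force: [5.8, -0.8, -12.5]
gripper_width: 0.178
grasp_force: 29.6
t 4.4 p [0.6145 0.153  0.142 ] rot [-180.     0.2 -176.6] F [  5.8  -0.8 -12.5] w 15.2 g 29.6
top rails (596.4, -37.5, 228.9, 92.7, 93.6, 669) [ 0.5626 -0.0139  0.0346]
top stop (599.7, -83.5, 143.6, 91.9, 93.5, 515) [ 0.5935 -0.1396  0.061 ]
top plate (589.1, -84.5, 330.3, 158.3, 89.9, 112) [ 0.5755 -0.0952  0.0022]
```

```bash
python3 arc.py -130 -22.5 16
```

```text
[-0.022, 0.0274] [-0.0318, 0.0611] [-0.028, 0.096] [-0.0111, 0.1268] [0.0163, 0.1488] [0.05, 0.1586] [0.0849, 0.1548] [0.1157, 0.1379] [0.1377, 0.1105] [0.1475, 0.0768] [0.1437, 0.0419] [0.1268, 0.0111] [0.0994, -0.0109] [0.0657, -0.0207] [0.0308, -0.0169] [-0.0, 0.0]
```

```bash
python3 -m jog '[[[-0.022,0.0274,0],[0,0,0],0],[[-0.0318,0.0611,0],[0,0,0],0],[[-0.028,0.096,0],[0,0,0],0],[[-0.0111,0.1268,0],[0,0,0],0],[[0.0163,0.1488,0],[0,0,0],0],[[0.05,0.1586,0],[0,0,0],0],[[0.0849,0.1548,0],[0,0,0],0],[[0.1157,0.1379,0],[0,0,0],0]]'
python3 -m jog '[[[0.022,-0.0274,0],[0,0,0],0],[[0.0318,-0.0611,0],[0,0,0],0],[[0.028,-0.096,0],[0,0,0],0],[[0.0111,-0.1268,0],[0,0,0],0],[[-0.0163,-0.1488,0],[0,0,0],0],[[-0.0163,-0.1488,0],[0,0,0],0],[[-0.0163,-0.1488,0],[0,0,0],0],[[-0.0163,-0.1488,0],[0,0,0],0]]'
python3 - <<'E'
from m import *
st(); c=cam('wrist'); press(c); save(c,'w2.png'); c=cam('top'); print(labels(c))
E
```

```text
t: 5.12
position: [0.5521, 0.2181, 0.1419]
tool_rot: [-179.8, 0.2, -176.6]
force: [10.2, -7.1, -15.6]
gripper_width: 0.178
grasp_force: 29.6
t: 5.78
position: [0.564, 0.1449, 0.1419]
tool_rot: [180.0, 0.1, -176.6]
force: [3.8, 1.5, -12.2]
gripper_width: 0.176
grasp_force: 30.8
t 5.78 p [0.564  0.1449 0.1419] rot [ 1.800e+02  1.000e-01 -1.766e+02] F [  3.8   1.5 -12.2] w 15.0 g 30.8
wrist rails (572.0, 66.3, 425.3, 141.9, 105.3, 4739) [0.5568 0.0432 0.034 ]
wrist stop (594.2, 30.2, 373.8, 92.2, 93.0, 2316) [ 0.5754 -0.1215  0.0605]
wrist gear (584.0, 185.9, 78.0, 68.2, 4.1, 4966) [0.5594 0.1916 0.0918]
wrist plate (594.6, 101.7, 65.6, 26.9, 175.1, 841) [0.5814 0.0964 0.0453]
wrist knob (562.5, 146.5, 51.8, 24.7, 93.3, 2075) [0.5605 0.1455 0.156 ]
wrist arm (567.8, 163.9, 79.8, 24.6, 62.0, 4317) [0.5591 0.151  0.128 ]
[(array([394. , 124.5]), np.int32(110), array([ 0.7603, -0.1215,  0.0351])), (array([455.1, 258.1]), np.int32(154), array([ 0.439 , -0.2593,  0.0354])), (array([419., 325.]), np.int32(187), array([ 0.2912, -0.1756,  0.0354]))]
```

View pics/w2.png

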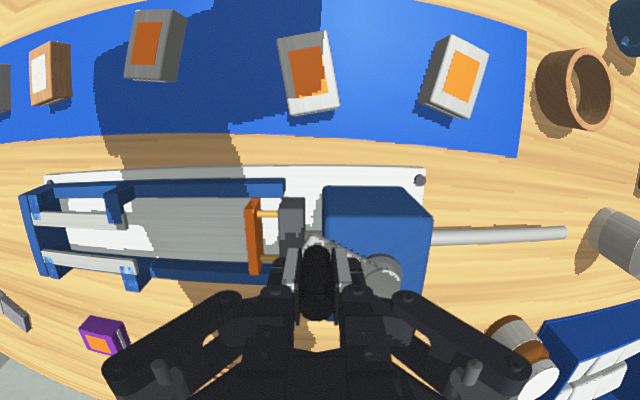

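```bash
python3 arc.py -60.8 -17.5 4
```

```text
[-0.0257, -0.0096] [-0.053, -0.011] [-0.0795, -0.0041] [-0.1027, 0.0104]
```

```bash
python3 -m jog '[[[-0.0257,-0.0096,0],[0,0,0],0],[[-0.053,-0.011,0],[0,0,0],0],[[-0.0795,-0.0041,0],[0,0,0],0],[[-0.1027,0.0104,0],[0,0,0],0],[[-0.1027,0.0104,0],[0,0,0],0],[[-0.1027,0.0104,0],[0,0,0],0],[[-0.1027,0.0104,0],[0,0,0],0],[[-0.1027,0.0104,0],[0,0,0],0]]'
python3 -m jog '[[[0,0,0],[0,0,0],30],[[0,0,0],[0,0,0],40],[[0,0,0],[0,0,0],40],[[0,0,0],[0,0,0],40],[[0,0,-0.07],[0,0,0],40],[[0,0,-0.14],[0,0,0],60],[[0.05,0,-0.2],[0,0,0],70],[[0.05,0,-0.2],[0,0,0],70]]'
python3 - <<'E'
from m import *
st(); c=cam('wrist'); press(c)
for b in boxes(c,reg=(.38,.51,-.4,.35)): print(*b)
to(.4588,.1325,.14,-167)
E
```

```text
t: 6.55
position: [0.6147, 0.1529, 0.1419]
tool_rot: [180.0, 0.1, -176.6]
force: [4.3, 0.0, -10.2]
gripper_width: 0.177
grasp_force: 31.0
t: 7.22
position: [0.5899, 0.1519, 0.2495]
tool_rot: [179.9, 0.5, -176.6]
force: [0.3, 0.6, 0.3]
gripper_width: 0.82
grasp_force: 0.0
t 7.22 p [0.5899 0.1519 0.2495] rot [ 179.9    0.5 -176.6] F [0.3 0.6 0.3] w 70.0 g 0.0
wrist rails (581.4, 66.6, 419.0, 124.3, 100.7, 3149) [0.5633 0.032  0.0341]
wrist stop (594.3, 29.9, 371.4, 92.2, 92.7, 1588) [ 0.59   -0.1286  0.0606]
wrist gear (584.8, 185.9, 78.9, 67.4, 3.4, 4155) [0.5721 0.1898 0.0919]
wrist plate (592.4, 113.7, 63.4, 24.6, 1.4, 483) [0.5881 0.1066 0.0451]
wrist knob (616.4, 153.7, 15.6, 15.0, 31.6, 322) [0.6154 0.1533 0.1557]
wrist arm (600.8, 171.7, 65.5, 24.9, 137.8, 1609) [0.5993 0.1704 0.1054]
0.4321 0.0014 0.0342 61 39 -8.3 [191.  37.] [121.  97.  79.]
0.4595 0.1331 0.0341 60 39 13.3 [305.  58.] [177. 150. 124.]
0.4401 -0.1364 0.0343 61 40 7.8 [98. 56.] [188. 161. 134.]
0.4482 0.2509 0.034 61 39 -14.4 [412.  60.] [208. 179. 145.]
0.4402 -0.2575 0.0344 61 41 4.2 [41. 70.] [176. 146. 119.]
shift [ 0.2667 -0.0234  0.2117] turn [ 0.0002  0.0012 -0.0267]
```

```bash
python3 -m jog '[[[0.07,-0.006,0],[0,0,-0.01],70],[[0.14,-0.012,0.02],[0,0,-0.02],70],[[0.21,-0.02,0.09],[0,0,-0.0267],70],[[0.266,-0.023,0.16],[0,0,-0.0267],70],[[0.266,-0.023,0.23],[0,0,-0.0267],70],[[0.266,-0.023,0.3],[0,0,-0.0267],70],[[0.266,-0.023,0.3],[0,0,-0.0267],70],[[0.266,-0.023,0.3],[0,0,-0.0267],70]]'
python3 - <<'E'
from h import *
to(.459,.133,.028,-167)
E
```

```text
t: 7.93
position: [0.4556, 0.1314, 0.0905]
tool_rot: [-180.0, -0.3, -167.0]
force: [0.6, -0.1, 0.1]
gripper_width: 0.818
grasp_force: 0.0
shift [-0.008   0.0015  0.1249] turn [-0.     -0.0009 -0.0001]
```

```bash
python3 -m jog '[[[-0.007,0.001,0.05],[0,0,0],70],[[-0.007,0.001,0.1],[0,0,0],70],[[-0.007,0.001,0.125],[0,0,0],70],[[-0.007,0.001,0.125],[0,0,0],70],[[-0.007,0.001,0.125],[0,0,0],30],[[-0.007,0.001,0.125],[0,0,0],20],[[-0.007,0.001,0.125],[0,0,0],20],[[-0.007,0.001,0.125],[0,0,0],20]]' 40
python3 -m jog '[[[0,0,0],[0,0,0],20],[[0,0,0],[0,0,0],20],[[0,0,-0.08],[0,0,0],20],[[0,0,-0.16],[0,0,0],20],[[0,0,-0.24],[0,0,0],20],[[0,0,-0.24],[0,0,0],20],[[0,0,-0.24],[0,0,0],20],[[0,0,-0.24],[0,0,0],20]]' 40
python3 - <<'E'
from m import *
st(); c=cam('side'); 
for b in boxes(c,zlo=.1,zhi=.2,reg=(.38,.51,0,.25)): print(*b)
o=np.array([592.0,30.6])/1e3; yw=np.radians(3.1)
def pr(x,y): return o+np.array([np.cos(yw)*x-np.sin(yw)*y,np.sin(yw)*x+np.cos(yw)*y])/1e3
print(pr(0,-170),pr(0,-40),pr(0,10),pr(0,155))
to(*pr(0,10),.15,-176.9)
E
```

```text
t: 8.6
position: [0.4633, 0.1339, 0.0314]
tool_rot: [180.0, 0.3, -167.0]
force: [-0.4, -0.8, 7.8]
gripper_width: 0.438
grasp_force: 41.4
t: 9.27
position: [0.461, 0.1333, 0.1499]
tool_rot: [180.0, 0.1, -167.0]
force: [-0.5, -1.6, -1.0]
gripper_width: 0.437
grasp_force: 40.8
t 9.27 p [0.461  0.1333 0.1499] rot [ 1.80e+02  1.00e-01 -1.67e+02] F [-0.5 -1.6 -1. ] w 37.3 g 40.8
0.4532 0.1511 0.1517 77 61 -76.4 [329. 223.] [71. 70. 68.]
[ 0.6011934  -0.13915123] [ 0.59416315 -0.00934147] [0.59145921 0.04058537] [0.58361778 0.18537318]
shift [-0.2143 -0.2392 -0.0025] turn [-0.     -0.0002  0.0274]
```

```bash
python3 -m jog '[[[-0.05,-0.06,0],[0,0,0.01],20],[[-0.1,-0.12,0],[0,0,0.02],20],[[-0.15,-0.18,0],[0,0,0.0274],20],[[-0.22,-0.239,0],[0,0,0.0274],20],[[-0.222,-0.239,0],[0,0,0.0274],20],[[-0.222,-0.239,0.06],[0,0,0.0274],20],[[-0.222,-0.239,0.06],[0,0,0.0274],20],[[-0.222,-0.239,0.06],[0,0,0.0274],20]]'
python3 - <<'E'
from m import *
st(); c=cam('wrist'); save(c,'w3.png'); press(c)
to(.5955,.0405,.0445,-176.9)
E
```

```text
t: 9.98
position: [0.5925, 0.0415, 0.1161]
tool_rot: [-180.0, -0.5, -176.9]
force: [-0.3, 0.2, -0.3]
gripper_width: 0.435
grasp_force: 40.8
t 9.98 p [0.5925 0.0415 0.1161] rot [-180.    -0.5 -176.9] F [-0.3  0.2 -0.3] w 37.1 g 40.8
wrist rails (581.1, 66.4, 421.2, 125.4, 100.6, 5949) [0.5555 0.0238 0.0339]
wrist stop (594.4, 29.1, 371.2, 92.7, 93.1, 4782) [ 0.5795 -0.0285  0.0605]
wrist gear (585.5, 184.8, 79.7, 69.9, 3.1, 5478) [0.5682 0.1714 0.0917]
wrist plate (591.5, 78.4, 96.4, 58.1, 93.3, 4670) [0.5863 0.0453 0.1191]
wrist knob (594.5, 73.7, 178.7, 39.0, 84.9, 5592) [0.5878 0.0632 0.1537]
wrist arm (591.2, 93.5, 208.6, 65.1, 86.1, 20699) [0.5838 0.0481 0.1191]
shift [-0.0042 -0.0029  0.1463] turn [-0.     -0.0009  0.0001]
```

View pics/w3.png

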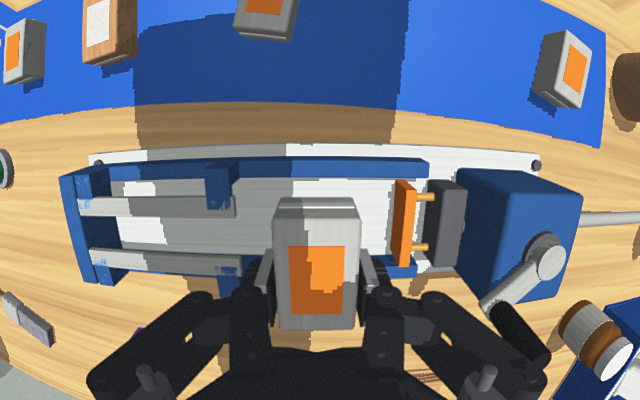

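The wrist view shows the pack held label-up at (317,280), with the rails at rows 168 and 268 and the plate at (405,225). I now measure the pack offset against the rails in this same view.

```bash
cat >> m.py <<'E'
def rel(c,ztop):
    P=pts(c); hsv=cv2.cvtColor(c['pixels'],cv2.COLOR_RGB2HSV); z=P[...,2]
    lab=(cv2.inRange(hsv,(3,120,60),(20,255,255))>0)&(abs(z-ztop)<.008)&(abs(P[...,1]-ctrl.state()['position'][1])<.04)
    print('label',rect(P[lab]),P[lab].mean(0).round(4))
    blue=(cv2.inRange(hsv,(95,90,20),(125,255,255))>0)&(abs(z-.034)<.004)&(P[...,0]>.52)&(P[...,0]<.67)
    yw=np.radians(3.1); Q=(P-np.array([.592,.0306,0])); X=Q[...,0]*np.cos(yw)+Q[...,1]*np.sin(yw); Y=-Q[...,0]*np.sin(yw)+Q[...,1]*np.cos(yw)
    for lo,hi in ((-170,-130),(-120,-60),(-30,-5),(45,85)):
        m=blue&(Y*1e3>lo)&(Y*1e3<hi); x=X[m]*1e3; a=x[x<0];b=x[x>0]
        print(lo,[np.percentile(k,[2,50,98]).round(1) for k in (a,b) if len(k)>20])
E
python3 - <<'E'
from m import *
c=cam('wrist'); rel(c,.119)
E
```

```text
label (589.9, 42.2, 37.5, 24.1, 3.6, 3646) [0.5882 0.0421 0.1209]
-170 [array([-43.7, -37.9, -19.8]), array([ 0.3, 17.7, 47.2])]
-120 [array([-43.7, -38.5, -32.4]), array([44.8, 46.2, 47.4])]
-30 [array([-43.7, -38.3, -32.2])]
45 [array([-43.6, -38.2, -32.3]), array([36.2, 41.1, 46.8])]
```

```bash
python3 -m jog '[[[-0.007,-0.002,0.04],[0,0,0],20],[[-0.007,-0.002,0.08],[0,0,0],20],[[-0.007,-0.002,0.11],[0,0,0],20],[[-0.007,-0.002,0.13],[0,0,0],20],[[-0.007,-0.002,0.14],[0,0,0],20],[[-0.007,-0.002,0.144],[0,0,0],20],[[-0.007,-0.002,0.144],[0,0,0],20],[[-0.007,-0.002,0.144],[0,0,0],20]]'
python3 - <<'E'
from m import *
st(); c=cam('wrist'); rel(c,.046)
E
```

```text
t: 10.75
position: [0.6003, 0.0411, 0.0483]
tool_rot: [180.0, 0.1, -176.9]
force: [0.3, 1.2, -0.7]
gripper_width: 0.437
grasp_force: 40.8
t 10.75 p [0.6003 0.0411 0.0483] rot [ 1.800e+02  1.000e-01 -1.769e+02] F [ 0.3  1.2 -0.7] w 37.3 g 40.8
label (596.0, 41.5, 37.1, 24.1, 3.3, 3654) [0.5947 0.0414 0.0515]
-170 [array([-43.7, -37.7, -19.9]), array([ 2.7, 16.4, 32.5])]
-120 [array([-43.7, -39.1, -32.5])]
-30 [array([-43.6, -38.3, -32.4]), array([36.7, 44.2, 47.6])]
45 [array([-43.6, -38.4, -32.5])]
```

```bash
python3 -m jog '[[[0.0055,0,0.004],[0,0,0],20],[[0.0055,0,0.008],[0,0,0],20],[[0.0055,0,0.008],[0,0,0],20],[[0.0055,0,0.008],[0,0,0],20],[[0.0055,0,0.008],[0,0,0],50],[[0.0055,0,0.008],[0,0,0],55],[[0.0055,0,0.008],[0,0,0],55],[[0.0055,0,0.008],[0,0,0],55]]'
python3 -m jog '[[[0,0,-0.05],[0,0,0],55],[[0,0,-0.1],[0,0,0],55],[[0,0.05,-0.12],[0,0,0],20],[[0,0.08,-0.12],[0,0,0],5],[[0,0.082,-0.12],[0,0,0],0],[[0,0.082,-0.12],[0,0,0],0],[[0,0.082,-0.12],[0,0,0],0],[[0,0.082,-0.12],[0,0,0],0]]'
python3 - <<'E'
from m import *
st(); c=cam('wrist'); press(c)
for b in boxes(c,zlo=.040,zhi=.05,reg=(.55,.64,-.1,.12)): print(*b)
to(.5925,.0905,.048,-176.9)
E
```

```text
t: 11.47
position: [0.5969, 0.0408, 0.0433]
tool_rot: [180.0, 0.0, -176.9]
force: [-0.7, -0.3, -0.2]
gripper_width: 0.644
grasp_force: 0.0
t: 12.13
position: [0.5936, 0.0812, 0.102]
tool_rot: [-180.0, -0.1, -176.9]
force: [0.4, -0.7, -0.7]
gripper_width: 0.0
grasp_force: 0.0
t 12.13 p [0.5936 0.0812 0.102 ] rot [-1.800e+02 -1.000e-01 -1.769e+02] F [ 0.4 -0.7 -0.7] w 0.0 g 0.0
wrist rails (581.3, 65.4, 419.0, 125.0, 100.6, 7318) [0.5562 0.0326 0.034 ]
wrist stop (594.2, 29.6, 371.3, 92.3, 93.1, 4090) [ 0.5792 -0.0256  0.0605]
wrist gear (585.0, 184.9, 78.8, 69.9, 2.8, 8256) [0.5676 0.1735 0.0917]
wrist plate (591.9, 73.9, 106.2, 57.9, 93.8, 3256) [0.5897 0.0496 0.0462]
wrist knob (589.6, 80.8, 117.7, 28.7, 92.6, 8469) [0.5828 0.0813 0.1561]
wrist arm (596.3, 115.3, 165.7, 43.6, 90.9, 15655) [0.5838 0.0894 0.1335]
0.5533 -0.0182 0.0452 20 10 56.3 [167. 170.] [29. 45. 68.]
0.5922 0.041 0.0462 60 39 2.9 [253. 227.] [138. 110.  88.]
0.5899 0.105 0.0453 58 8 3.0 [354. 229.] [220. 131.  52.]
0.6341 -0.0092 0.0451 11 5 29.9 [186. 279.] [29. 45. 68.]
shift [0.0014 0.0189 0.1084] turn [-0.0001 -0.0003 -0.    ]
```

```bash
python3 -m jog '[[[0.001,0,0.06],[0,0,0],0],[[0.001,0,0.11],[0,0,0],0],[[0.001,0,0.112],[0,0,0],0],[[0.001,-0.03,0.112],[0,0,0],0],[[0.001,-0.07,0.112],[0,0,0],0],[[0.001,-0.11,0.112],[0,0,0],0],[[0.001,-0.145,0.112],[0,0,0],0],[[0.001,-0.151,0.112],[0,0,0],0]]'
python3 -m jog '[[[0,0,0],[0,0,0],0],[[0,0.01,0],[0,0,0],0],[[0,0.02,-0.08],[0,0,0],0],[[0,0.02,-0.16],[0,0,0],20],[[0,0.02,-0.22],[0,0,0],50],[[0,0.02,-0.22],[0,0,0],70],[[0,0.02,-0.22],[0,0,0],70],[[0,0.02,-0.22],[0,0,0],70]]'
python3 - <<'E'
from m import *
st(); c=cam('wrist')
for b in boxes(c,zlo=.040,zhi=.05,reg=(.57,.62,-.1,.12)): print(*b)
for b in boxes(c,reg=(.38,.51,-.4,.35)): print(*b)
to(.431,.001,.15,172.2);to(.4480,.2507,.15,165.7)
E
```

```text
t: 12.85
position: [0.5993, 0.0028, 0.0488]
tool_rot: [-179.9, 0.1, -177.1]
force: [1.1, -0.3, 0.2]
gripper_width: 0.002
grasp_force: 0.0
t: 13.52
position: [0.5972, 0.0174, 0.1571]
tool_rot: [180.0, -0.0, -176.8]
force: [-0.6, -0.8, -0.9]
gripper_width: 0.707
grasp_force: 0.0
t 13.52 p [0.5972 0.0174 0.1571] rot [ 180.    -0.  -176.8] F [-0.6 -0.8 -0.9] w 60.3 g 0.0
0.5715 -0.0411 0.0451 18 2 -88.0 [244. 173.] [103. 104. 102.]
0.5945 0.1049 0.0451 50 9 3.2 [421. 210.] [217. 129.  51.]
0.6022 -0.0304 0.0465 38 29 -87.5 [257. 211.] [146.  98.  64.]
0.4422 -0.1358 0.0342 57 39 7.0 [150.  27.] [187. 165. 143.]
0.4447 -0.0008 0.0342 39 35 84.0 [304.  19.] [137. 111.  91.]
0.4402 -0.2589 0.0342 61 41 4.1 [57. 44.] [187. 158. 128.]
0.4483 0.2499 0.0337 61 39 -14.0 [560.  72.] [190. 160. 129.]
shift [ 0.3323 -0.0139  0.0132] turn [ 0.     -0.0004  0.0305]
shift [0.2708 0.4828 0.0131] turn [-0.     -0.0004  0.0485]
```

```bash
python3 -m jog '[[[0.08,-0.003,0],[0,0,0.01],70],[[0.16,-0.006,0],[0,0,0.02],70],[[0.24,-0.01,0.03],[0,0,0.0305],70],[[0.32,-0.013,0.08],[0,0,0.0305],70],[[0.332,-0.014,0.13],[0,0,0.0305],70],[[0.332,-0.014,0.13],[0,0,0.0305],70],[[0.332,-0.014,0.13],[0,0,0.0305],70],[[0.332,-0.014,0.13],[0,0,0.0305],70]]'
python3 - <<'E'
from m import *
st(); c=cam('wrist')
for b in boxes(c,reg=(.38,.51,-.06,.06)): print(*b)
to(.431,.001,.034,172.2)
E
```

```text
t: 14.23
position: [0.4345, 0.0005, 0.0929]
tool_rot: [180.0, 0.1, 172.1]
force: [0.8, -0.0, 0.1]
gripper_width: 0.816
grasp_force: 0.0
t 14.23 p [0.4345 0.0005 0.0929] rot [1.800e+02 1.000e-01 1.721e+02] F [ 0.8 -0.   0.1] w 69.7 g 0.0
0.4314 0.0006 0.0342 61 38 -7.4 [315. 226.] [167. 136. 107.]
shift [ 0.0096 -0.0004  0.1189] turn [ 0.0001  0.0006 -0.0002]
```

```bash
python3 -m jog '[[[0.004,0,0.05],[0,0,0],70],[[0.004,0,0.1],[0,0,0],70],[[0.004,0,0.119],[0,0,0],70],[[0.004,0,0.119],[0,0,0],40],[[0.004,0,0.119],[0,0,0],20],[[0.004,0,0.119],[0,0,0],20],[[0.004,0,0.119],[0,0,0],20],[[0.004,0,0.119],[0,0,0],20]]' 40
python3 -m jog '[[[0,0,0],[0,0,0],20],[[0,0,-0.08],[0,0,0],20],[[0,0,-0.16],[0,0,0],20],[[0,0,-0.22],[0,0,0],20],[[0,0,-0.22],[0,0,0],20],[[0,0,-0.22],[0,0,0],20],[[0,0,-0.22],[0,0,0],20],[[0,0,-0.22],[0,0,0],20]]' 40
python3 - <<'E'
from h import *
st(); to(.595,.0407,.115,-176.9)
E
```

```text
t: 14.95
position: [0.4324, 0.0007, 0.0341]
tool_rot: [180.0, 0.2, 172.1]
force: [0.6, -0.1, 2.8]
gripper_width: 0.438
grasp_force: 42.0
t: 15.62
position: [0.4287, 0.0006, 0.1415]
tool_rot: [-180.0, -0.2, 172.1]
force: [0.5, 0.6, -1.1]
gripper_width: 0.438
grasp_force: 41.6
t 15.62 p [0.4287 0.0006 0.1415] rot [-180.    -0.2  172.1] F [ 0.5  0.6 -1.1] w 37.4 g 41.6
shift [-0.3186  0.125   0.052 ] turn [-0.     -0.0005 -0.0305]
```

```bash
python3 -m jog '[[[-0.08,0.03,0],[0,0,-0.01],20],[[-0.15,0.06,0],[0,0,-0.02],20],[[-0.22,0.09,0.01],[0,0,-0.0305],20],[[-0.28,0.115,0.03],[0,0,-0.0305],20],[[-0.319,0.125,0.05],[0,0,-0.0305],20],[[-0.319,0.125,0.1],[0,0,-0.0305],20],[[-0.319,0.125,0.1],[0,0,-0.0305],20],[[-0.319,0.125,0.1],[0,0,-0.0305],20]]'
python3 -m jog '[[[0,0,0],[0,0,0],20],[[0,0,0],[0,0,0],20],[[0,0,0],[0,0,0],20],[[0,0,0],[0,0,0],20],[[0,0,0],[0,0,0],20],[[0,0,0],[0,0,0],20],[[0,0,0],[0,0,0],20],[[0,0,0],[0,0,0],20]]'
python3 - <<'E'
from m import *
st(); c=cam('wrist'); rel(c,st() or ctrl.state()['position'][2])
E
```

```text
t: 16.28
position: [0.5935, 0.0405, 0.0895]
tool_rot: [-180.0, -0.5, -176.9]
force: [-1.0, 1.0, -1.0]
gripper_width: 0.434
grasp_force: 41.5
t: 16.95
position: [0.5968, 0.0407, 0.093]
tool_rot: [-180.0, 0.0, -176.9]
force: [0.4, 0.4, 0.4]
gripper_width: 0.433
grasp_force: 41.5
t 16.95 p [0.5968 0.0407 0.093 ] rot [-180.     0.  -176.9] F [0.4 0.4 0.4] w 37.0 g 41.5
t 17.0 p [0.5968 0.0407 0.0929] rot [-180.     0.  -176.9] F [-0.3  0.  -1.1] w 37.6 g 41.5
label (596.0, 41.3, 37.4, 24.2, 2.8, 3438) [0.5946 0.0411 0.0935]
-170 [array([-43.8, -37.9, -20. ]), array([ 0.7, 13.4, 28.6])]
-120 [array([-43.7, -38.8, -32.6])]
-30 [array([-43.7, -38.4, -32.8])]
45 [array([-43.7, -38.4, -32.5]), array([36. , 41. , 47.1])]
```

```bash
python3 -m jog '[[[0.0055,0,0.04],[0,0,0],20],[[0.0055,0,0.07],[0,0,0],20],[[0.0055,0,0.085],[0,0,0],20],[[0.0055,0,0.092],[0,0,0],20],[[0.0055,0,0.092],[0,0,0],20],[[0.0055,0,0.092],[0,0,0],50],[[0.0055,0,0.092],[0,0,0],55],[[0.0055,0,0.092],[0,0,0],55]]'
python3 -m jog '[[[0,0,0],[0,0,0],55],[[0,0,-0.05],[0,0,0],55],[[0,0,-0.1],[0,0,0],55],[[0,0.05,-0.12],[0,0,0],20],[[0,0.082,-0.12],[0,0,0],0],[[0,0.082,-0.12],[0,0,0],0],[[0,0.082,-0.12],[0,0,0],0],[[0,0.082,-0.12],[0,0,0],0]]'
python3 - <<'E'
from m import *
st(); c=cam('wrist')
for b in boxes(c,zlo=.040,zhi=.05,reg=(.57,.62,-.1,.12)): print(*b)
to(.593,.006,.047,-176.9)
E
```

```text
t: 17.67
position: [0.5948, 0.0406, 0.0473]
tool_rot: [180.0, 0.1, -176.9]
force: [0.6, 0.3, -0.6]
gripper_width: 0.645
grasp_force: 0.0
t: 18.33
position: [0.5915, 0.0811, 0.1065]
tool_rot: [-180.0, -0.0, -176.9]
force: [-0.7, 0.7, -0.3]
gripper_width: -0.0
grasp_force: 0.0
t 18.33 p [0.5915 0.0811 0.1065] rot [-180.    -0.  -176.9] F [-0.7  0.7 -0.3] w -0.0 g 0.0
0.5716 -0.0435 0.0454 12 3 -88.7 [137. 195.] [107. 109. 106.]
0.5961 -0.0304 0.0464 50 39 3.1 [162. 235.] [136.  96.  68.]
0.595 0.0411 0.0463 52 38 3.0 [255. 234.] [142. 106.  81.]
0.5944 0.1056 0.0454 49 9 3.6 [352. 237.] [218. 130.  52.]
shift [ 0.0048 -0.1496  0.1187] turn [-0.0001 -0.0002 -0.    ]
```

```bash
python3 -m jog '[[[-0.002,0,0.06],[0,0,0],0],[[-0.002,0,0.11],[0,0,0],0],[[-0.002,0,0.119],[0,0,0],0],[[-0.002,-0.03,0.119],[0,0,0],0],[[-0.002,-0.07,0.119],[0,0,0],0],[[-0.001,-0.11,0.119],[0,0,0],0],[[0,-0.145,0.119],[0,0,0],0],[[0,-0.151,0.119],[0,0,0],0]]'
python3 -m jog '[[[0,0,0],[0,0,0],0],[[0,0.01,0],[0,0,0],0],[[0,0.02,-0.08],[0,0,0],0],[[0,0.02,-0.16],[0,0,0],20],[[0,0.02,-0.22],[0,0,0],50],[[0,0.02,-0.22],[0,0,0],70],[[0,0.02,-0.22],[0,0,0],70],[[0,0.02,-0.22],[0,0,0],70]]'
python3 - <<'E'
from m import *
st(); c=cam('wrist')
for b in boxes(c,zlo=.040,zhi=.05,reg=(.57,.62,-.2,.12)): print(*b)
for b in boxes(c,reg=(.38,.51,-.4,.35)): print(*b)
to(.4480,.2507,.15,165.7)
E
```

```text
t: 19.05
position: [0.596, 0.0031, 0.0477]
tool_rot: [-179.9, -0.0, -177.1]
force: [-0.3, -0.0, 0.4]
gripper_width: -0.003
grasp_force: 0.0
t: 19.72
position: [0.5949, 0.0172, 0.157]
tool_rot: [180.0, -0.0, -176.8]
force: [-0.2, 0.2, -0.4]
gripper_width: 0.708
grasp_force: 0.0
t 19.72 p [0.5949 0.0172 0.157 ] rot [ 180.    -0.  -176.8] F [-0.2  0.2 -0.4] w 60.5 g 0.0
0.5721 -0.059 0.0454 55 3 -86.1 [221. 176.] [108. 110. 107.]
0.5944 0.1048 0.0451 49 9 3.6 [421. 212.] [218. 130.  51.]
0.6024 -0.0479 0.0465 77 29 -86.8 [238. 213.] [145.  98.  64.]
0.6065 -0.1385 0.0459 27 3 3.1 [141. 211.] [31. 48. 73.]
0.4412 -0.1361 0.0343 59 40 6.8 [150.  28.] [187. 164. 141.]
0.4407 -0.2583 0.0341 61 41 3.1 [57. 46.] [186. 157. 127.]
0.4487 0.2503 0.0337 60 40 -14.7 [560.  74.] [189. 160. 128.]
shift [0.2662 0.4829 0.0129] turn [-0.     -0.0004  0.0485]
```

```bash
python3 -m jog '[[[0.08,0.0,-0.04],[0,0,0.01],70],[[0.16,0.01,-0.04],[0,0,0.02],70],[[0.22,0.06,-0.04],[0,0,0.035],70],[[0.266,0.12,-0.04],[0,0,0.0485],70],[[0.266,0.2,-0.02],[0,0,0.0485],70],[[0.266,0.27,0],[0,0,0.0485],70],[[0.266,0.34,0],[0,0,0.0485],70],[[0.266,0.4,0],[0,0,0.0485],70]]'
python3 - <<'E'
from m import *
st(); to(.4482,.2505,.1,165.6)
E
```

```text
t: 20.43
position: [0.4493, 0.21, 0.155]
tool_rot: [-179.8, -0.2, 165.7]
force: [0.7, -0.3, 0.3]
gripper_width: 0.817
grasp_force: 0.0
t 20.43 p [0.4493 0.21   0.155 ] rot [-179.8   -0.2  165.7] F [ 0.7 -0.3  0.3] w 69.7 g 0.0
shift [0.0216 0.0782 0.1099] turn [-0.0004 -0.0006  0.0003]
```

```bash
python3 -m jog '[[[0.01,0.04,0.05],[0,0,0],70],[[0.0216,0.078,0.1],[0,0,0],70],[[0.0216,0.078,0.11],[0,0,0],70],[[0.0216,0.078,0.11],[0,0,0],70],[[0.0216,0.078,0.11],[0,0,0],70],[[0.0216,0.078,0.11],[0,0,0],70],[[0.0216,0.078,0.11],[0,0,0],70],[[0.0216,0.078,0.11],[0,0,0],70]]'
python3 - <<'E'
from m import *
st(); c=cam('wrist')
for b in boxes(c,reg=(.38,.51,.19,.31)): print(*b)
to(.4482,.2505,.034,165.6)
E
```

```text
t: 21.1
position: [0.4518, 0.2485, 0.1033]
tool_rot: [179.9, 0.1, 165.6]
force: [0.3, -0.5, 0.6]
gripper_width: 0.82
grasp_force: 0.0
t 21.1 p [0.4518 0.2485 0.1033] rot [1.799e+02 1.000e-01 1.656e+02] F [ 0.3 -0.5  0.6] w 70.1 g 0.0
0.4479 0.2516 0.0342 61 38 -14.6 [318. 218.] [215. 181. 143.]
shift [0.0078 0.0018 0.1385] turn [ 0.0002  0.0002 -0.0001]
```

```bash
python3 -m jog '[[[0.007,0.003,0.05],[0,0,0],70],[[0.007,0.003,0.1],[0,0,0],70],[[0.007,0.003,0.138],[0,0,0],70],[[0.007,0.003,0.138],[0,0,0],60],[[0.007,0.003,0.138],[0,0,0],20],[[0.007,0.003,0.138],[0,0,0],20],[[0.007,0.003,0.138],[0,0,0],20],[[0.007,0.003,0.138],[0,0,0],20]]' 40
python3 -m jog '[[[0,0,0],[0,0,0],20],[[0,0,-0.08],[0,0,0],20],[[0,0,-0.16],[0,0,0],20],[[0,-0.05,-0.23],[0,0,0],20],[[0,-0.13,-0.23],[0,0,0],20],[[0,-0.2,-0.23],[0,0,0],20],[[0,-0.27,-0.23],[0,0,-0.01],20],[[0,-0.27,-0.23],[0,0,-0.02],20]]' 40
python3 - <<'E'
from h import *
st(); to(.595,.0407,.095,-176.9)
E
```

```text
t: 21.82
position: [0.449, 0.2519, 0.0346]
tool_rot: [179.9, 0.1, 165.6]
force: [-0.4, 1.0, -0.9]
gripper_width: 0.436
grasp_force: 40.9
t: 22.48
position: [0.411, 0.1156, 0.1484]
tool_rot: [-179.8, -0.1, 172.8]
force: [-0.6, -0.4, -1.7]
gripper_width: 0.433
grasp_force: 41.1
t 22.48 p [0.411  0.1156 0.1484] rot [-1.798e+02 -1.000e-01  1.728e+02] F [-0.6 -0.4 -1.7] w 37.0 g 41.1
shift [-0.3842 -0.1018  0.1063] turn [-0.0006 -0.0005 -0.0287]
```

```bash
python3 -m jog '[[[-0.06,-0.04,0],[0,0,-0.01],20],[[-0.12,-0.08,0],[0,0,-0.02],20],[[-0.2,-0.1018,0],[0,0,-0.0287],20],[[-0.28,-0.1018,0.02],[0,0,-0.0287],20],[[-0.35,-0.1018,0.06],[0,0,-0.0287],20],[[-0.384,-0.1018,0.106],[0,0,-0.0287],20],[[-0.384,-0.1018,0.106],[0,0,-0.0287],20],[[-0.384,-0.1018,0.106],[0,0,-0.0287],20]]'
python3 -m jog '[[[0,0,0],[0,0,0],20],[[0,0,0],[0,0,0],20],[[0,0,0],[0,0,0],20],[[0,0,0],[0,0,0],20],[[0,0,0],[0,0,0],20],[[0,0,0],[0,0,0],20],[[0,0,0],[0,0,0],20],[[0,0,0],[0,0,0],20]]'
python3 - <<'E'
from m import *
st(); c=cam('wrist'); rel(c,ctrl.state()['position'][2])
E
```

```text
t: 23.15
position: [0.5978, 0.0458, 0.0936]
tool_rot: [180.0, -0.2, -176.9]
force: [0.2, -0.1, -1.1]
gripper_width: 0.432
grasp_force: 41.1
t: 23.82
position: [0.5986, 0.0462, 0.0955]
tool_rot: [-180.0, 0.0, -176.8]
force: [0.0, 0.6, -1.2]
gripper_width: 0.433
grasp_force: 41.1
t 23.82 p [0.5986 0.0462 0.0955] rot [-180.     0.  -176.8] F [ 0.   0.6 -1.2] w 37.0 g 41.1
label (598.4, 46.8, 37.5, 24.1, 3.0, 3398) [0.597  0.0467 0.0955]
-170 [array([-43.7, -37.6, -20.1]), array([ 0.3, 13.3, 28.9])]
-120 [array([-43.7, -38.6, -32.4])]
-30 [array([-43.6, -38.3, -32.3])]
45 [array([-43.7, -38.3, -32.2]), array([36.2, 41.2, 47. ])]
```

```bash
python3 -m jog '[[[0.01,-0.011,0.03],[0,0,0],20],[[0.01,-0.011,0.06],[0,0,0],20],[[0.01,-0.011,0.085],[0,0,0],20],[[0.01,-0.011,0.096],[0,0,0],20],[[0.01,-0.011,0.096],[0,0,0],20],[[0.01,-0.011,0.096],[0,0,0],50],[[0.01,-0.011,0.096],[0,0,0],55],[[0.01,-0.011,0.096],[0,0,0],55]]'
python3 -m jog '[[[0,0,0],[0,0,0],55],[[0,0,-0.05],[0,0,0],55],[[0,0,-0.1],[0,0,0],55],[[0,0.05,-0.12],[0,0,0],20],[[0,0.082,-0.12],[0,0,0],0],[[0,0.082,-0.12],[0,0,0],0],[[0,0.082,-0.12],[0,0,0],0],[[0,0.082,-0.12],[0,0,0],0]]'
python3 - <<'E'
from m import *
st(); c=cam('wrist')
for b in boxes(c,zlo=.040,zhi=.05,reg=(.57,.62,-.1,.12)): print(*b)
to(.593,.006,.047,-176.9)
E
```

```text
t: 24.53
position: [0.5944, 0.0404, 0.0477]
tool_rot: [180.0, 0.1, -176.8]
force: [0.4, 0.3, 0.5]
gripper_width: 0.642
grasp_force: 0.0
t: 25.2
position: [0.5913, 0.0809, 0.1069]
tool_rot: [-180.0, -0.1, -176.8]
force: [-0.7, -0.3, 0.5]
gripper_width: -0.001
grasp_force: 0.0
t 25.2 p [0.5913 0.0809 0.1069] rot [-1.800e+02 -1.000e-01 -1.768e+02] F [-0.7 -0.3  0.5] w -0.1 g 0.0
0.5729 -0.0623 0.0454 49 4 -86.5 [118. 195.] [128. 130. 127.]
0.5972 -0.0479 0.0465 76 50 -86.4 [147. 235.] [162. 114.  75.]
0.5951 0.041 0.0463 51 39 1.8 [255. 233.] [143. 108.  82.]
0.5944 0.1054 0.0454 49 9 3.2 [353. 237.] [219. 131.  52.]
shift [ 0.0046 -0.1492  0.1197] turn [-0.0001 -0.0002  0.0002]
```

```bash
python3 -m jog '[[[-0.002,0,0.06],[0,0,0],0],[[-0.002,0,0.11],[0,0,0],0],[[-0.002,0,0.119],[0,0,0],0],[[-0.002,-0.03,0.119],[0,0,0],0],[[-0.002,-0.07,0.119],[0,0,0],0],[[-0.001,-0.11,0.119],[0,0,0],0],[[0,-0.145,0.119],[0,0,0],0],[[0,-0.151,0.119],[0,0,0],0]]'
python3 -m jog '[[[0,0,0],[0,0,0],0],[[0,0.01,0],[0,0,0],0],[[0,0.02,-0.08],[0,0,0],0],[[0,0.02,-0.16],[0,0,0],20],[[0,0.02,-0.22],[0,0,0],50],[[0,0.02,-0.22],[0,0,0],70],[[0,0.02,-0.22],[0,0,0],70],[[0,0.02,-0.22],[0,0,0],70]]'
python3 - <<'E'
from m import *
st(); c=cam('wrist')
for b in boxes(c,zlo=.040,zhi=.05,reg=(.57,.62,-.2,.12)): print(*b)
for b in boxes(c,reg=(.38,.51,-.4,.35)): print(*b)
to(.4403,-.259,.15,-176)
E
```

```text
t: 25.92
position: [0.5959, 0.003, 0.0482]
tool_rot: [-179.9, -0.0, -177.0]
force: [0.1, 1.6, 0.3]
gripper_width: -0.002
grasp_force: 0.0
t: 26.58
position: [0.5948, 0.017, 0.1575]
tool_rot: [180.0, -0.0, -176.7]
force: [0.5, -0.5, 0.4]
gripper_width: 0.71
grasp_force: 0.0
t 26.58 p [0.5948 0.017  0.1575] rot [ 180.    -0.  -176.7] F [ 0.5 -0.5  0.4] w 60.6 g 0.0
0.5728 -0.0784 0.0455 94 4 -86.8 [201. 176.] [117. 119. 116.]
0.5943 0.1049 0.0451 49 9 3.4 [421. 212.] [218. 130.  51.]
0.6036 -0.0672 0.0465 115 29 -86.5 [219. 213.] [157. 107.  69.]
0.6065 -0.1383 0.0458 27 2 3.9 [141. 211.] [30. 47. 73.]
0.4413 -0.1358 0.0342 59 39 6.8 [150.  28.] [187. 164. 141.]
0.4407 -0.2583 0.0341 60 40 4.1 [57. 46.] [187. 158. 128.]
shift [ 0.3384 -0.5333  0.0138] turn [ 0.     -0.0004 -0.0021]
```

Row of three is square (115 mm long). I now go for the fourth.

```bash
python3 -m jog '[[[0.045,-0.06,0],[0,0,0],70],[[0.09,-0.13,0],[0,0,-0.002],70],[[0.13,-0.19,0],[0,0,-0.002],70],[[0.17,-0.25,0],[0,0,-0.002],70],[[0.21,-0.32,0],[0,0,-0.002],70],[[0.25,-0.39,0],[0,0,-0.002],70],[[0.29,-0.45,0],[0,0,-0.002],70],[[0.33,-0.51,0],[0,0,-0.002],70]]'
python3 -m jog '[[[0.008,-0.023,0.04],[0,0,0],70],[[0.008,-0.023,0.08],[0,0,0],70],[[0.008,-0.023,0.12],[0,0,0],70],[[0.008,-0.023,0.12],[0,0,0],70],[[0.008,-0.023,0.12],[0,0,0],70],[[0.008,-0.023,0.12],[0,0,0],70],[[0.008,-0.023,0.12],[0,0,0],70],[[0.008,-0.023,0.12],[0,0,0],70]]'
python3 - <<'E'
from m import *
st(); c=cam('wrist')
for b in boxes(c,reg=(.38,.51,-.32,-.08)): print(*b)
to(.4403,-.259,.034,-176)
E
```

```text
t: 27.3
position: [0.4424, -0.2483, 0.156]
tool_rot: [179.9, -0.2, -176.1]
force: [1.2, -0.2, 0.0]
gripper_width: 0.82
grasp_force: 0.0
t: 27.97
position: [0.4424, -0.2597, 0.0988]
tool_rot: [-179.9, 0.1, -176.1]
force: [0.2, 0.6, 0.7]
gripper_width: 0.82
grasp_force: 0.0
t 27.97 p [ 0.4424 -0.2597  0.0988] rot [-1.799e+02  1.000e-01 -1.761e+02] F [0.2 0.6 0.7] w 70.0 g 0.0
0.44 -0.2596 0.0342 61 39 3.7 [316. 223.] [174. 143. 115.]
0.4396 -0.1371 0.0339 61 39 6.8 [481. 232.] [128. 110.  92.]
shift [0.0043 0.0019 0.1296] turn [-0.0002  0.0003 -0.0002]
```

```bash
python3 -m jog '[[[0.004,0,0.05],[0,0,0],70],[[0.004,0,0.1],[0,0,0],70],[[0.004,0,0.129],[0,0,0],70],[[0.004,0,0.129],[0,0,0],60],[[0.004,0,0.129],[0,0,0],20],[[0.004,0,0.129],[0,0,0],20],[[0.004,0,0.129],[0,0,0],20],[[0.004,0,0.129],[0,0,0],20]]' 40
python3 -m jog '[[[0,0,0],[0,0,0],20],[[0,0,-0.08],[0,0,0],20],[[0,0,-0.16],[0,0,0],20],[[0,0,-0.23],[0,0,0],20],[[-0.03,0.06,-0.23],[0,0,0],20],[[-0.06,0.13,-0.23],[0,0,0],20],[[-0.1,0.2,-0.23],[0,0,0],20],[[-0.14,0.27,-0.23],[0,0,0],20]]' 40
python3 - <<'E'
from h import *
st(); to(.595,.0407,.15,-176.9)
E
```

```text
t: 28.68
position: [0.4406, -0.2603, 0.0346]
tool_rot: [-179.9, 0.1, -176.1]
force: [-0.2, 0.3, 3.1]
gripper_width: 0.436
grasp_force: 42.0
t: 29.35
position: [0.5004, -0.1191, 0.1491]
tool_rot: [-180.0, 0.1, -176.2]
force: [1.5, -1.3, -1.0]
gripper_width: 0.441
grasp_force: 41.5
t 29.35 p [ 0.5004 -0.1191  0.1491] rot [-1.800e+02  1.000e-01 -1.762e+02] F [ 1.5 -1.3 -1. ] w 37.6 g 41.5
shift [-0.2101  0.3064 -0.0018] turn [-0.0001  0.0002  0.002 ]
```

```bash
python3 -m jog '[[[-0.045,0.06,0],[0,0,0.002],20],[[-0.09,0.12,0],[0,0,0.002],20],[[-0.13,0.18,0],[0,0,0.002],20],[[-0.17,0.24,0],[0,0,0.002],20],[[-0.2,0.3,0],[0,0,0.002],20],[[-0.2,0.3,0.05],[0,0,0.002],20],[[-0.2,0.3,0.11],[0,0,0.002],20],[[-0.2,0.3,0.11],[0,0,0.002],20]]'
python3 -m jog '[[[0,0,0],[0,0,0],20],[[0,0,0],[0,0,0],20],[[0,0,0],[0,0,0],20],[[0,0,0],[0,0,0],20],[[0,0,0],[0,0,0],20],[[0,0,0],[0,0,0],20],[[0,0,0],[0,0,0],20],[[0,0,0],[0,0,0],20]]'
python3 - <<'E'
from m import *
st(); c=cam('wrist'); rel(c,ctrl.state()['position'][2])
E
```

```text
t: 30.02
position: [0.5858, 0.0369, 0.0884]
tool_rot: [-180.0, -0.5, -176.7]
force: [-1.7, -0.8, -0.9]
gripper_width: 0.436
grasp_force: 41.4
t: 30.68
position: [0.5899, 0.0361, 0.0936]
tool_rot: [-180.0, 0.0, -176.8]
force: [-0.1, -0.6, -1.8]
gripper_width: 0.438
grasp_force: 41.5
t 30.68 p [0.5899 0.0361 0.0936] rot [-180.     0.  -176.8] F [-0.1 -0.6 -1.8] w 37.4 g 41.5
label (589.6, 36.6, 37.0, 24.1, 3.1, 3417) [0.5884 0.0366 0.0936]
-170 [array([-43.9, -38.2, -20.5]), array([ 0.9, 14.1, 27.9])]
-120 [array([-43.7, -38.7, -32.5])]
-30 [array([-43.8, -38.5, -32.5])]
45 [array([-43.7, -38.2, -32.1]), array([35.9, 40.4, 47.3])]
```

```bash
python3 -m jog '[[[-0.007,0.009,0.03],[0,0,0],20],[[-0.007,0.009,0.06],[0,0,0],20],[[-0.007,0.009,0.085],[0,0,0],20],[[-0.007,0.009,0.092],[0,0,0],20],[[-0.007,0.009,0.092],[0,0,0],20],[[-0.007,0.009,0.092],[0,0,0],50],[[-0.007,0.009,0.092],[0,0,0],55],[[-0.007,0.009,0.092],[0,0,0],55]]'
python3 -m jog '[[[0,0,0],[0,0,0],55],[[0,0,-0.06],[0,0,0],55],[[0,0,-0.13],[0,0,0],55],[[0,0,-0.21],[0,0,0],40],[[0,0,-0.29],[0,0,0],40],[[0,0,-0.37],[0,0,0],40],[[0,0,-0.39],[0,0,0],40],[[0,0,-0.39],[0,0,0],40]]'
python3 - <<'E'
from m import *
st(); c=cam('wrist'); press(c); save(c,'w4.png')
for b in boxes(c,zlo=.040,zhi=.05,reg=(.57,.62,-.2,.12)): print(*b)
to(.616,.1535,.22,-176.6)
E
```

```text
t: 31.4
position: [0.5934, 0.0409, 0.0477]
tool_rot: [-180.0, 0.0, -176.8]
force: [0.3, -0.1, -0.8]
gripper_width: 0.642
grasp_force: 0.0
t: 32.07
position: [0.5956, 0.041, 0.2471]
tool_rot: [180.0, 0.5, -176.8]
force: [0.8, -0.4, 0.1]
gripper_width: 0.465
grasp_force: 0.0
t 32.07 p [0.5956 0.041  0.2471] rot [ 180.     0.5 -176.8] F [ 0.8 -0.4  0.1] w 39.7 g 0.0
wrist rails (594.0, 30.8, 357.8, 92.3, 93.1, 3930) [0.5623 0.0235 0.034 ]
wrist stop (593.8, 27.0, 366.3, 91.5, 93.2, 2422) [ 0.589  -0.13    0.0605]
wrist gear (585.1, 184.4, 78.3, 68.7, 2.9, 3116) [0.5717 0.1841 0.0917]
wrist plate (594.9, 4.8, 244.7, 63.4, 91.4, 2564) [ 0.5984 -0.0235  0.0466]
wrist knob (616.9, 152.9, 15.7, 15.1, 153.5, 285) [0.6158 0.1516 0.1556]
wrist arm (599.8, 170.1, 65.1, 25.4, 132.6, 1506) [0.6026 0.1659 0.1054]
0.5724 -0.0783 0.0454 94 3 -87.0 [210. 155.] [109. 110. 108.]
0.5949 0.0409 0.0463 51 39 1.7 [316. 179.] [217. 173. 129.]
0.5942 0.1053 0.0452 48 9 2.9 [375. 182.] [223. 136.  60.]
0.6042 -0.0677 0.0466 115 31 -86.7 [221. 182.] [160. 108.  68.]
0.6063 -0.1383 0.0447 27 2 5.4 [162. 182.] [28. 45. 69.]
shift [-0.0559  0.2224  0.0485] turn [ 0.      0.0007 -0.0006]
```

View pics/w4.png

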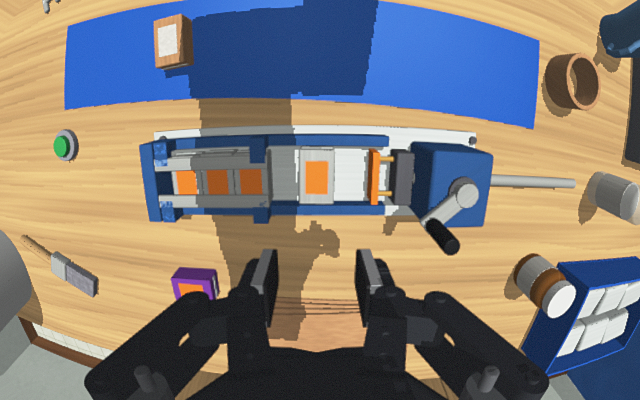

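Wrist view: three packs under the bars at (187–250,182), the fourth in the bay at (317,177), plate at (374,178), knob at (440,235). I re-grip the knob and crank forward.

```bash
python3 -m jog '[[[-0.02,0.07,0],[0,0,0],40],[[-0.04,0.14,0],[0,0,0],40],[[-0.053,0.222,0],[0,0,0],40],[[-0.053,0.222,0],[0,0,0],40],[[-0.053,0.222,0],[0,0,0],40],[[-0.053,0.222,0],[0,0,0],40],[[-0.053,0.222,0],[0,0,0],40],[[-0.053,0.222,0],[0,0,0],40]]'
python3 - <<'E'
from h import *
st(); to(.615,.153,.1415,-176.7)
E
python3 arc.py -130 22.5 16
```

```text
t: 32.78
position: [0.6128, 0.1518, 0.2416]
tool_rot: [-180.0, -0.1, -176.9]
force: [0.6, -0.3, -0.0]
gripper_width: 0.469
grasp_force: 0.0
t 32.78 p [0.6128 0.1518 0.2416] rot [-1.800e+02 -1.000e-01 -1.769e+02] F [ 0.6 -0.3 -0. ] w 40.1 g 0.0
shift [-0.0048  0.0023  0.2002] turn [-0.0001 -0.0002 -0.0006]
[0.0308, -0.0169] [0.0657, -0.0207] [0.0994, -0.0109] [0.1268, 0.0111] [0.1437, 0.0419] [0.1475, 0.0768] [0.1377, 0.1105] [0.1157, 0.1379] [0.0849, 0.1548] [0.05, 0.1586] [0.0163, 0.1488] [-0.0111, 0.1268] [-0.028, 0.096] [-0.0318, 0.0611] [-0.022, 0.0274] [-0.0, 0.0]
```

Grip, then a 360° turn forward.

```bash
python3 -m jog '[[[-0.004,0.002,0.07],[0,0,0],40],[[-0.004,0.002,0.14],[0,0,0],40],[[-0.004,0.002,0.2],[0,0,0],40],[[-0.004,0.002,0.2],[0,0,0],30],[[-0.004,0.002,0.2],[0,0,0],0],[[-0.004,0.002,0.2],[0,0,0],0],[[-0.004,0.002,0.2],[0,0,0],0],[[-0.004,0.002,0.2],[0,0,0],0]]' 30
python3 -m jog '[[[0.0308,-0.0169,0],[0,0,0],0],[[0.0657,-0.0207,0],[0,0,0],0],[[0.0994,-0.0109,0],[0,0,0],0],[[0.1268,0.0111,0],[0,0,0],0],[[0.1437,0.0419,0],[0,0,0],0],[[0.1475,0.0768,0],[0,0,0],0],[[0.1377,0.1105,0],[0,0,0],0],[[0.1157,0.1379,0],[0,0,0],0]]' 30
python3 -m jog '[[[-0.0308,0.0169,0],[0,0,0],0],[[-0.0657,0.0207,0],[0,0,0],0],[[-0.0994,0.0109,0],[0,0,0],0],[[-0.1268,-0.0111,0],[0,0,0],0],[[-0.1437,-0.0419,0],[0,0,0],0],[[-0.1475,-0.0768,0],[0,0,0],0],[[-0.1377,-0.1105,0],[0,0,0],0],[[-0.1157,-0.1379,0],[0,0,0],0]]' 30
python3 - <<'E'
from m import *
st(); c=cam('wrist'); save(c,'w5.png')
for b in boxes(c,zlo=.040,zhi=.05,reg=(.57,.62,-.2,.14)): print(*b)
E
```

```text
t: 33.45
position: [0.6147, 0.1534, 0.1423]
tool_rot: [-179.9, -0.1, -176.9]
force: [-1.5, -3.7, -11.5]
gripper_width: 0.177
grasp_force: 30.6
t: 34.12
position: [0.5525, 0.2188, 0.1422]
tool_rot: [-179.7, -0.1, -176.8]
force: [3.3, -10.9, -13.7]
gripper_width: 0.176
grasp_force: 30.6
t: 34.78
position: [0.6167, 0.1552, 0.1423]
tool_rot: [179.8, 0.1, -176.8]
force: [0.8, 4.9, -14.4]
gripper_width: 0.177
grasp_force: 30.6
t 34.78 p [0.6167 0.1552 0.1423] rot [ 1.798e+02  1.000e-01 -1.768e+02] F [  0.8   4.9 -14.4] w 15.1 g 30.6
0.572 -0.0799 0.0454 77 2 -86.9 [ 65. 152.] [164. 167. 162.]
0.5974 -0.067 0.0465 117 50 -87.5 [ 84. 184.] [195. 141.  92.]
0.5952 0.0381 0.0462 51 48 1.3 [169. 179.] [139.  96.  66.]
0.5948 0.1081 0.0471 63 50 -89.7 [238. 180.] [92. 93. 94.]
0.6055 -0.1384 0.0451 28 5 2.7 [ 31. 186.] [30. 47. 71.]
```

View pics/w5.png

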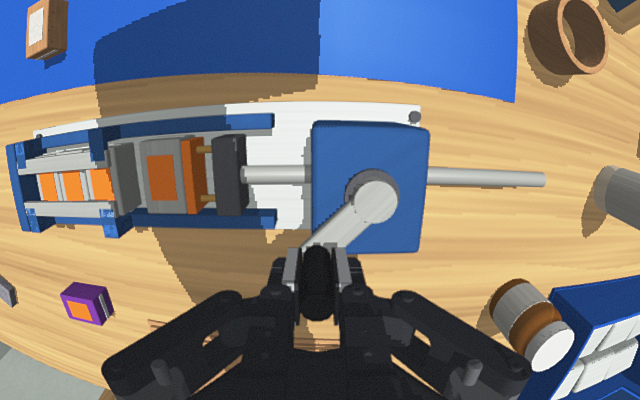

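```bash
cat >> m.py <<'E'
def gap(c):
    P=pts(c); hsv=cv2.cvtColor(c['pixels'],cv2.COLOR_RGB2HSV); z=P[...,2]
    yw=np.radians(3.1); Q=(P-np.array([.5938,.0306,0])); X=(Q[...,0]*np.cos(yw)+Q[...,1]*np.sin(yw))*1e3; Y=(-Q[...,0]*np.sin(yw)+Q[...,1]*np.cos(yw))*1e3
    top=(abs(z-.046)<.004)&(abs(X)<24)&(Y>-60)&(Y<90)
    org=top&(cv2.inRange(hsv,(5,130,60),(25,255,255))>0); drk=top&(hsv[...,1]<90)&(hsv[...,2]<95)
    for x0 in (-20,-10,0,10):
        s=(X>x0)&(X<x0+10); o=Y[org&s]; d=Y[drk&s]
        ys=np.sort(o); run=ys[-1:]-8.5 if len(ys) else [0]
        print(x0,'org max',o.max().round(1) if len(o) else None,'dark',np.percentile(d,[1,50,99]).round(1) if len(d)>5 else None)
E
python3 -m jog '[[[0.0308,-0.0169,0],[0,0,0],0],[[0.0657,-0.0207,0],[0,0,0],0],[[0.0994,-0.0109,0],[0,0,0],0],[[0.1268,0.0111,0],[0,0,0],0],[[0.1437,0.0419,0],[0,0,0],0],[[0.1475,0.0768,0],[0,0,0],0],[[0.1377,0.1105,0],[0,0,0],0],[[0.1157,0.1379,0],[0,0,0],0]]' 30
python3 -m jog '[[[-0.0308,0.0169,0],[0,0,0],0],[[-0.0657,0.0207,0],[0,0,0],0],[[-0.0994,0.0109,0],[0,0,0],0],[[-0.0994,0.0109,0],[0,0,0],0],[[-0.0994,0.0109,0],[0,0,0],0],[[-0.0994,0.0109,0],[0,0,0],0],[[-0.0994,0.0109,0],[0,0,0],0],[[-0.0994,0.0109,0],[0,0,0],0]]' 30
python3 - <<'E'
from m import *
st(); c=cam('wrist'); save(c,'w6.png'); gap(c)
for b in boxes(c,zlo=.040,zhi=.05,reg=(.57,.62,-.2,.14)): print(*b)
E
```

```text
t: 35.5
position: [0.5526, 0.2188, 0.1422]
tool_rot: [-179.7, -0.1, -176.8]
force: [2.8, -10.0, -14.9]
gripper_width: 0.174
grasp_force: 30.8
t: 36.17
position: [0.6028, 0.2262, 0.1422]
tool_rot: [-179.7, -0.0, -176.9]
force: [0.2, -5.1, -10.8]
gripper_width: 0.179
grasp_force: 31.2
t 36.17 p [0.6028 0.2262 0.1422] rot [-179.7   -0.  -176.9] F [  0.2  -5.1 -10.8] w 15.3 g 31.2
-20 org max -3.2 dark [-27.4  24.7  32.3]
-10 org max 12.6 dark [12.3 25.  32.2]
0 org max 11.9 dark [12.4 25.1 32.8]
10 org max 12.1 dark [13.5 24.7 32.4]
0.5733 -0.094 0.0455 94 6 -89.0 [ 20. 169.] [149. 152. 149.]
0.595 -0.0562 0.0465 169 50 90.0 [ 58. 194.] [198. 141.  94.]
0.5949 0.0865 0.0459 90 50 -89.9 [133. 192.] [73. 74. 74.]
```

View pics/w6.png

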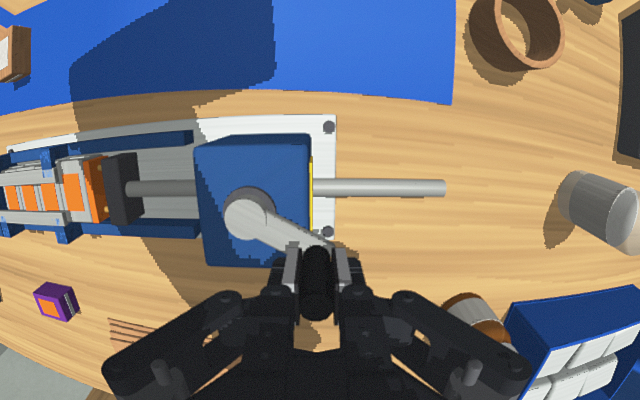

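```bash
python3 arc.py 117.5 15 6
```

```text
[-0.0192, -0.0135] [-0.0343, -0.0315] [-0.0443, -0.0528] [-0.0484, -0.0759] [-0.0463, -0.0993] [-0.0383, -0.1214]
```

```bash
python3 -m jog '[[[-0.0192,-0.0135,0],[0,0,0],0],[[-0.0343,-0.0315,0],[0,0,0],0],[[-0.0443,-0.0528,0],[0,0,0],0],[[-0.0484,-0.0759,0],[0,0,0],0],[[-0.0463,-0.0993,0],[0,0,0],0],[[-0.0383,-0.1214,0],[0,0,0],0],[[-0.0383,-0.1214,0],[0,0,0],0],[[-0.0383,-0.1214,0],[0,0,0],0]]' 30
python3 -m jog '[[[0,0,0],[0,0,0],20],[[0,0,0],[0,0,0],40],[[0,0,0],[0,0,0],40],[[0,0,0],[0,0,0],40],[[0,0,-0.08],[0,0,0],40],[[0,0,-0.16],[0,0,0],40],[[0,0,-0.2],[0,0,0],40],[[0,-0.07,-0.2],[0,0,0],40]]'
python3 -m jog '[[[0,-0.07,0],[0,0,0],40],[[0,-0.14,0],[0,0,0],40],[[0.02,-0.21,0],[0,0,0],40],[[0.05,-0.28,0],[0,0,0],40],[[0.05,-0.33,0],[0,0,0],0],[[0.05,-0.33,0],[0,0,0],0],[[0.05,-0.33,0],[0,0,0],0],[[0.05,-0.33,0],[0,0,0],0]]'
python3 - <<'E'
from m import *
st(); c=cam('wrist'); save(c,'w7.png'); gap(c)
for b in boxes(c,zlo=.040,zhi=.05,reg=(.57,.62,-.2,.14)): print(*b)
b=c['pixels'][80:280,140:460]; b=cv2.resize(b,None,fx=2.5,fy=2.5,interpolation=cv2.INTER_CUBIC)
cv2.imwrite('pics/w7c.png',b[...,::-1])
E
```

```text
t: 36.88
position: [0.6248, 0.168, 0.1423]
tool_rot: [-179.9, -0.1, -176.9]
force: [-2.6, -0.9, -10.3]
gripper_width: 0.178
grasp_force: 31.1
t: 37.55
position: [0.6312, 0.1392, 0.2498]
tool_rot: [179.7, 0.8, -176.4]
force: [1.7, 0.1, 1.4]
gripper_width: 0.469
grasp_force: 0.0
t: 38.22
position: [0.6122, -0.0322, 0.2431]
tool_rot: [180.0, 0.1, -176.8]
force: [0.4, 0.7, 0.1]
gripper_width: 0.003
grasp_force: 0.0
t 38.22 p [ 0.6122 -0.0322  0.2431] rot [ 1.800e+02  1.000e-01 -1.768e+02] F [0.4 0.7 0.1] w 0.3 g 0.0
-20 org max -9.2 dark [-56.4  -0.4   0.1]
-10 org max -9.7 dark [-0.8  0.2 17.6]
0 org max -9.7 dark [-0.9 -0.3 14.4]
10 org max -10.1 dark [-0.8  0.1 17.1]
0.5718 -0.0763 0.0452 96 3 -87.5 [272. 143.] [101. 103. 100.]
0.5951 -0.0589 0.0463 162 50 -89.9 [300. 170.] [166. 117.  78.]
0.5947 0.0845 0.0467 111 50 -89.6 [400. 170.] [124. 125. 127.]
```

View pics/w7c.png

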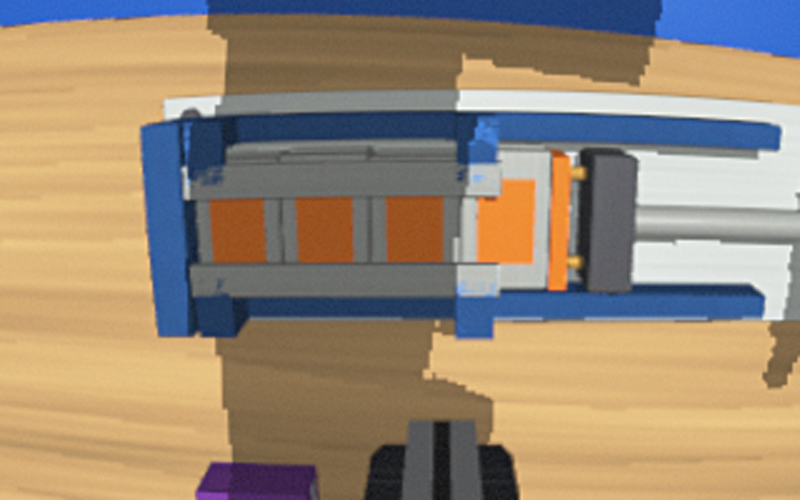

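Crop: the four packs form one row at (238–505,230). The plate is at x≈561 and the jaw's front edge at ≈590, so the gap is ≈8.8 mm and the pad is pushed in ≈9 mm. Next is the button.

```bash
python3 - <<'E'
from h import *
to(.5625,-.3315,.13,-176.8)
E
```

```text
shift [ 0.1332 -0.5931  0.2255] turn [0.     0.0002 0.0001]
```

```bash
python3 -m jog '[[[0.02,-0.08,0],[0,0,0],0],[[0.04,-0.16,0],[0,0,0],0],[[0.06,-0.24,0],[0,0,0],0],[[0.08,-0.32,0],[0,0,0],0],[[0.1,-0.4,0],[0,0,0],0],[[0.115,-0.48,0],[0,0,0],0],[[0.125,-0.55,0],[0,0,0],0],[[0.133,-0.59,0.02],[0,0,0],0]]'
python3 -m jog '[[[0,0,0.05],[0,0,0],0],[[0,0,0.1],[0,0,0],0],[[0,0,0.15],[0,0,0],0],[[0,0,0.2],[0,0,0],0],[[0,0,0.2],[0,0,0],0],[[0,0,0.2],[0,0,0],0],[[0,0,0.2],[0,0,0],0],[[0,0,0.2],[0,0,0],0]]'
python3 - <<'E'
from h import *
st(); c=cam('wrist'); P=pts(c); hsv=cv2.cvtColor(c['pixels'],cv2.COLOR_RGB2HSV)
g=(cv2.inRange(hsv,(40,90,40),(85,255,255))>0)&(abs(P[...,0]-.5625)<.05)&(abs(P[...,1]+.3315)<.05)&(P[...,2]>.012)
q=P[g]; print(len(q),q.min(0),q.max(0),np.percentile(q[:,2],[5,50,95,99]))
(x,y),r=cv2.minEnclosingCircle((q[q[:,2]>np.median(q[:,2])-.003][:,:2]*1000).astype(np.float32)); print(x,y,r)
to(x/1000,y/1000,.05)
E
```

```text
t: 38.93
position: [0.563, -0.334, 0.2342]
tool_rot: [-179.8, 0.2, -176.9]
force: [0.2, 0.3, 0.6]
gripper_width: 0.001
grasp_force: 0.0
t: 39.6
position: [0.5633, -0.331, 0.1345]
tool_rot: [-179.9, 0.2, -176.8]
force: [0.9, -0.5, 0.7]
gripper_width: -0.001
grasp_force: 0.0
t 39.6 p [ 0.5633 -0.331   0.1345] rot [-179.9    0.2 -176.8] F [ 0.9 -0.5  0.7] w -0.1 g 0.0
1161 [ 0.54681251 -0.3502319   0.01232925] [ 0.57796134 -0.31931035  0.0239113 ] [0.01935104 0.02185694 0.02298612 0.02346637]
562.386962890625 -335.0794677734375 15.757415771484375
shift [ 0.0026 -0.0075  0.1692] turn [-0.0004  0.0005 -0.    ]
```

```bash
python3 -m jog '[[[0.002,-0.007,0.07],[0,0,0],0],[[0.002,-0.007,0.13],[0,0,0],0],[[0.002,-0.007,0.17],[0,0,0],0],[[0.002,-0.007,0.18],[0,0,0],0],[[0.002,-0.007,0.186],[0,0,0],0],[[0.002,-0.007,0.19],[0,0,0],0],[[0.002,-0.007,0.193],[0,0,0],0],[[0.002,-0.007,0.193],[0,0,0],0]]'
python3 -m jog '[[[0,0,0],[0,0,0],0],[[0,0,0],[0,0,0],0],[[0,0,0],[0,0,0],0],[[0,0,0],[0,0,0],0],[[0,0,0],[0,0,0],0],[[0,0,0],[0,0,0],0],[[0,0,0],[0,0,0],0],[[0,0,0],[0,0,0],0]]'
```

```text
t: 40.32
position: [0.5613, -0.3345, 0.0382]
tool_rot: [-179.9, 0.1, -176.8]
force: [-3.3, 2.2, 5.7]
gripper_width: -0.001
grasp_force: 2.4
t: 40.98
position: [0.5614, -0.3346, 0.0381]
tool_rot: [-179.9, 0.1, -176.8]
force: [-3.6, 1.0, 5.4]
gripper_width: -0.001
grasp_force: 3.0
```

```bash
python3 -m jog '[[[0,0,0.002],[0,0,0],0],[[0,0,0.004],[0,0,0],0],[[0,0,0.004],[0,0,0],0],[[0,0,0.004],[0,0,0],0],[[0,0,0.004],[0,0,0],0],[[0,0,0.004],[0,0,0],0],[[0,0,0.004],[0,0,0],0],[[0,0,0.004],[0,0,0],0]]'
python3 -m jog '[[[0,0,-0.02],[0,0,0],0],[[0,0,-0.06],[0,0,0],0],[[0,0,-0.14],[0,0,0],0],[[0,0,-0.22],[0,0,0],0],[[0,0,-0.3],[0,0,0],0],[[0,0.07,-0.38],[0,0,0],0],[[0,0.14,-0.4],[0,0,0],0],[[0,0.2,-0.4],[0,0,0],0]]'
python3 - <<'E'
from m import *
st(); c=cam('wrist'); gap(c)
c=cam('top'); 
for b in boxes(c,zlo=.040,zhi=.05,reg=(.55,.64,-.2,.12)): print(*b)
for b in boxes(c,reg=(.38,.51,-.4,.45)): print(*b)
b=c['pixels'][140:280,130:500]; b=cv2.resize(b,None,fx=2.1,fy=2.1,interpolation=cv2.INTER_CUBIC)
cv2.imwrite('pics/t9.png',b[...,::-1])
E
```

```text
t: 41.65
position: [0.5614, -0.3346, 0.0379]
tool_rot: [-179.9, 0.1, -176.8]
force: [-6.1, 3.1, 15.6]
gripper_width: 0.0
grasp_force: 7.9
t: 42.32
position: [0.5588, -0.2353, 0.2406]
tool_rot: [-179.7, 0.7, -176.9]
force: [0.5, -0.2, -0.2]
gripper_width: -0.002
grasp_force: 0.0
t 42.32 p [ 0.5588 -0.2353  0.2406] rot [-179.7    0.7 -176.9] F [ 0.5 -0.2 -0.2] w -0.2 g 0.0
-20 org max -10.1 dark [-2.4 -1.1  0.4]
-10 org max -9.9 dark [-2.3 -0.4  1. ]
0 org max -9.6 dark [-2.  -0.6 15.7]
10 org max -10.3 dark [-43.2  -0.4  16.5]
0.5916 0.0749 0.0466 90 60 -87.5 [319. 186.] [78. 78. 76.]
0.5966 -0.0609 0.0468 160 60 -86.7 [364. 184.] [142.  96.  50.]
0.5709 -0.0778 0.046 94 4 -87.1 [376. 197.] [105. 104.  97.]
0.4313 0.4102 0.0354 66 32 -10.7 [157. 247.] [51. 36. 21.]
0.4206 0.3667 0.0351 76 29 -15.9 [181. 253.] [50. 35. 21.]
0.4389 -0.1376 0.0348 60 38 6.6 [401. 256.] [80. 65. 50.]
```

View pics/t9.png

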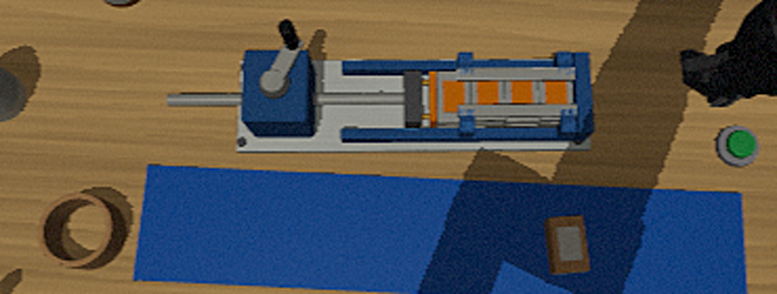

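The top view shows the four packs in one row (440–575,95) against the stop, with the plate gap at about half. Carton and tape have not moved, and the button bottomed (the force jumped) and was released. I hand in after letting the arm settle.

```bash
python3 -m jog '[[[0,0,0],[0,0,0],0],[[0,0,0],[0,0,0],0],[[0,0,0],[0,0,0],0],[[0,0,0],[0,0,0],0],[[0,0,0],[0,0,0],0],[[0,0,0],[0,0,0],0],[[0,0,0],[0,0,0],0],[[0,0,0],[0,0,0],0]]'
python3 -c "
from workcell import ctrl
print(ctrl.close_job())"
```

```text
t: 43.08
position: [0.5551, -0.2348, 0.2336]
tool_rot: [180.0, -0.0, -176.8]
force: [0.6, 0.3, 0.0]
gripper_width: -0.0
grasp_force: 0.0
the job is handed in; nothing more can be done
None
```

I handed the job in at about 43 s: all four silver packs are in one square row, clamped with the plate about 9 mm in, and the start button was pressed to its stop and released; the hand-in call returned no verdict.

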